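# Hook a carton under the cradle lip and wedge it tight

## Robot

A 6-joint arm with a two-finger parallel gripper is mounted at the origin on the work surface. World frame = base frame: x ahead of the robot, y to its left, z up, the work surface at z = 0. Lengths are in m, angles in rad, forces in N, time in s.
With the tool pointing down it reaches from about 0.35 to 0.975 m from the base axis. Payload 4.9 kg.
Tool frame: the origin (TCP) lies between the finger pads; the fingertips stand 22 mm ahead of it and the grasp point (between the pads) lies 3 mm ahead of it; z points along the fingers, y is the line along which they close (so a half turn about z gives the same grasp; the last joint's range is limited). The gripper opens to 85 mm and grips with 20 to 120 N. Pads are 22 mm wide; open, the fingers measure 114 mm over their backs; the gripper's body (76 mm by 85 mm) begins 54 mm behind the grasp point. The pads swing forward as they close: fully open they stand 13 mm farther back than shut.
Start: joints at [1.067, 0.053, 1.613, -0, 1.476, -0.119], TCP at [0.235, 0.579, 0.253] pointing down, gripper open.
Joint ranges: [-3.01, 3.01], [-1.01, 2.22], [0.06, 2.58], [-1.02, 4.17], [0.09, 2.62], [-3.14, 3.14]. Speed limits (rad/s): [2.57, 2.57, 3.14, 3.14, 3.14, 3.14].

## Interface

Orientations are given as a unit quaternion [w, x, y, z].
In Python, from plant import state, grab_frame, get_calibration, job_done, recognise, regions_of gives the robot as it stands.
- The arm moves only by the tool apply_moves, never from a script. Its argument "targets" is a list of rows, each an object with "translation": the shift along the tool's x, y, z normalised to -1 to 1, where 1 is 100 mm, a list of three; "twist": the turn about the tool's z normalised to -1 to 1, where 1 is 0.1 rad; "hand": the opening, from 0 (shut) to 1 (fully open). A call has 1 to 8 rows; each row shifts and turns the commanded pose from where the row before left it, along the tool's axes as they then stand; what a row does not reach is not made up. A row lasts 1/10 s, in which the tool goes at most 50 mm and 8.59 degrees, less where a joint would pass 70% of its speed; a pose out of reach is approached as far as the arm can. A call with a number of a shift or a turn outside -1 to 1 is refused whole. A call with a gripper value outside its range is refused whole. The fingers move at their own pace and stop on an object; the grip force is fixed at half the most. Time passes only in rows, so rows that do not move let the fingers close. It gives the time, the measured TCP pose, the force, the opening and the grip force at its end, in the units of the state.
- state(): the state, without advancing time (a new reading comes with each control period).
- grab_frame(name): name is "side" or "top"; returns the picture (384x512x3 uint8, red, green, blue); there is no depth.
- get_calibration(name): a dict with "camera_matrix" (3x3 intrinsics, pixels), "pose" (4x4, takes a point from camera to world coordinates). Camera axes: x right, y up, looking along -z (the intrinsics and any distortion apply to the point x, -y, -z); pixel columns grow to the right and rows downward; lengths in m; the calibration is good to about 2 mm. A picture is of the moment at which its call begins. get_calibration takes no time and is no camera call.
- job_done(): hands the job in; it is judged then, once.
Trained networks look in the newest picture that a camera, given by its name, has taken for a name from the list of things; names that differ only in an ending like _2 or _b are one class to them, and where a whole thing is asked for, a point or a joint stands for the part that bears it (a point fixed in the world has none). Each returns a list of dicts, best first, with "score" (0 to 1); they miss things now and then, are a little off and sometimes report something else, mostly with a low value. They report only what shows in the picture. A call takes as long as a camera call. They do not tell look-alikes from the thing itself.
- recognise(camera, query): "point" ([x, y, z] in m, in world coordinates, good to about 4 mm: the middle of the surface that is visible of it).
- regions_of(camera, query): "pixels" (384x512 bool, what is visible of it).
The state is a dict: "time": time; "joint_pos": joint angles; "joint_vel": joint speeds; "joint_efforts": joint torques, N m; "tool_pos": TCP position; "tool_rot": TCP orientation; "contact_force": force on the tool from outside, world axes, zero at the start; "ft_torque": the same for the moment, N m; "gripper_width": opening from 0.0 (shut) to 1.0 (fully open); "grasp_force": force on a finger pad.
Only numpy, scipy, OpenCV 4.12 (cv2) and the standard library are available. Lean on these libraries where they do the work, as an engineer would, in place of code of your own. Each camera call takes 0.05 s, during which the arm holds its last target. There are 200 camera calls.

## Task

Load the loose brown carton into the empty lane of the dispatch cradle: slip one end under the yellow lip with the carton tilted, swing it down flat on the lane floor, slide it home against the back wall and let go. Then drive the orange wedge upright and fully down into the gap between the carton and the blue end wall, sloping side to the wall, so that the carton is locked under the lip. Leave the loaded lane beside it, the yellow parcel and the glue bottle undisturbed.

Things in the scene. Friction and masses are not known exactly. Their poses are not given: they have to be found in the camera images.
- carton: Loose closed brown cardboard carton with a blue tape strip, 150 (x) x 56 (y) x 44 (z) mm, about 0.35 kg. Origin: centre of its underside; x along its length, z up. The two ends are alike: either may go under the lip. It starts flat on the table, to the left or to the right of the cradle (on the other side from the wedge stand). Grip it across its 56 mm width.
- carton_end_a (a point): Middle of the carton's top edge at its +x end: 75 mm along x and 44 mm above the origin.
- carton_end_b (a point): Middle of the carton's top edge at its -x end: -75 mm along x and 44 mm above the origin.
- wedge: Loose orange wedge, black band at its top, 80 mm tall, 50 mm wide (y), about 0.12 kg. Origin: centre of its underside (16 x 50 mm). Flat side upright at x = -8 mm; the other slopes outward from x = +8 mm at the bottom to +16 mm at 40 mm up; above that a straight head, x = -8 to +16 mm. Starts upright in the stand, underside 4 mm over the table. Grip the head across its 50 mm.
- stand: Fixed low grey stand that holds the wedge upright between two ledges and two end stops, 60 x 90 mm, ledges 26 mm high; origin in the middle of the wedge's standing place, at table height, x and y as the wedge's. Lift the wedge straight up 30 mm or more to clear it.
- cradle: Fixed two-lane dispatch cradle on a plate 225 x 200 x 8 mm; the empty lane is centred on y = 0, the loaded one on y = +92 mm. Origin: on the table, under the empty lane's centre line and the back wall's inner face. x runs from the back wall along the lane, away from the robot (within 0.3 rad), z up. Lane floor at z = 8 mm. Carton home: its origin at x about 75 mm, z = 8 mm.
- lip_edge (a point): Middle of the lower free edge of the yellow lip over the empty lane: cradle x = 32 mm, y = 0, z = 59 mm. The lip, 6 mm thick, overhangs from the back wall (x = 0) to here, its underside 51 mm over the lane floor. Blue cheeks 51 mm high, 62 mm apart, stand either side of the lane from x = 0 to 40 mm; beyond them the sides are open for fingers.
- end_wall (a point): Middle of the top inner edge of the blue end wall: cradle x = 174.5 mm, y = 0, z = 48 mm. The wall is 40 mm wide, 40 mm high, 10 mm thick; its inner face leans outward like the wedge, from x = 166.5 mm at the lane floor. A flat carton cannot drop in between lip and end wall: one end must go under the lip with the other end raised.
- lane_back (a point): Middle of the lower edge of the back wall of the empty lane, on the lane floor: cradle x = 0, y = 0, z = 8 mm.
- wedge_home (a point): Where the wedge's origin lies when it is fully down, resting on the lane floor, its axes parallel to the cradle's: cradle x = 158.5 mm, y = 0, z = 8 mm. The carton then has 0.5 mm of play.
- loaded_carton: Bystander: white carton of the same size, already home in the loaded lane; origin centre of underside.
- loaded_wedge: Bystander: green wedge of the same shape, already driven down in the loaded lane, its top 88 mm over the table; origin centre of underside.
- tall_parcel: Bystander: tall yellow parcel, 85 x 65 x 130 mm, standing beyond the carton or the stand; origin centre of underside.
- glue: Bystander: white round bottle with a red cap, 60 mm in diameter, 170 mm tall; origin centre of underside.
There are look-alikes about, which are no part of the job. Of the things that look like the wedge, take the one that is farthest to the robot's left at the start.

How it is judged:
On the way, in this order (a step that is already met when the one before it is completed fails the run):
1. one end of the carton is under the lip of the empty lane while the carton is tilted (((x of carton_end_a in the frame of cradle below 0.028 m and z of carton_end_a in the frame of cradle below 0.0605 m and y of carton_end_a in the frame of cradle between -0.02 and 0.02 m) or (x of carton_end_b in the frame of cradle below 0.028 m and z of carton_end_b in the frame of cradle below 0.0605 m and y of carton_end_b in the frame of cradle between -0.02 and 0.02 m)) and angle between carton's own z axis and vertical above 0.12 rad), for 0.05 s.
2. the carton lies flat on the lane floor under the lip (x of carton in the frame of cradle between 0.073 and 0.094 m and y of carton in the frame of cradle between -0.006 and 0.006 m and z of carton in the frame of cradle below 0.012 m and angle between carton's own z axis and vertical below 0.04 rad and angle between the x axis of carton and the x axis of cradle, either way round below 0.06 rad), for 0.2 s.
At the end, for the whole second after the job is handed in: The carton lies flat in the empty lane (within 4 mm of the lane floor, 0.04 rad of level), one end under the lip and within 4 mm of the back wall; the wedge stands upright (0.08 rad) in the gap behind it, within 10 mm of the lane's centre line and within 5 mm of fully down; both at rest (x of carton in the frame of cradle between 0.073 and 0.0795 m and y of carton in the frame of cradle between -0.006 and 0.006 m and z of carton in the frame of cradle below 0.012 m and angle between carton's own z axis and vertical below 0.04 rad and angle between the x axis of carton and the x axis of cradle, either way round below 0.06 rad and x of wedge in the frame of cradle between 0.154 and 0.163 m and y of wedge in the frame of cradle between -0.01 and 0.01 m and z of wedge in the frame of cradle below 0.013 m and angle between wedge's own z axis and vertical below 0.08 rad and angle between the x axis of wedge and the x axis of cradle, either way round below 0.1 rad and linear speed of each of carton, wedge below 0.01 m/s); the robot touches nothing.
It fails at once if the white loaded carton is moved by more than 8 mm (distance of loaded_carton from where it was at the start of the episode above 0.008 m).
It fails at once if the green wedge is moved by more than 8 mm (distance of loaded_wedge from where it was at the start of the episode above 0.008 m).
It fails at once if the tall yellow parcel is moved by more than 20 mm (distance of tall_parcel from where it was at the start of the episode above 0.02 m).
It fails at once if the glue bottle is moved by more than 20 mm (distance of glue from where it was at the start of the episode above 0.02 m).
It also fails if it takes over 61 s, if anything falls off the work surface, if the arm or the gripper's body presses on something with over 40 N, if the wrist force passes 120 N, or if a joint passes its speed limit or range.

## Working session

There is one attempt and no reset: what is moved stays moved. The work goes in short steps, Python scripts to look and compute and a tool call to move; the robot and the scene stay as the last step left them, time stands still between calls to the robot, and variables do not carry over. Pictures are saved under pics/ and viewed, at most 10 in all, crops included, and the job is handed in when it is done.

Besides the shell and the picture viewer there is one more tool, called after ">>>" as a command line: name --argument value ..., lists and objects as JSON in quotes. apply_moves: Moves the arm, as the interface text tells. Its arguments: {"type":"object","properties":{"targets":{"type":"array"}},"required":["targets"]}

```bash
mkdir -p pics; cat > h.py <<'E'
import numpy as np, cv2
from plant import *
def cal(n):
    c=get_calibration(n); return np.array(c["camera_matrix"]),np.array(c["pose"])
def proj(n,P):
    K,T=cal(n); P=np.atleast_2d(P); p=(P-T[:3,3])@T[:3,:3]; p=p*[1,-1,-1]; q=p@K.T; return q[:,:2]/q[:,2:]
def ray(n,uv,z):
    K,T=cal(n); d=np.linalg.solve(K,np.array([uv[0],uv[1],1.]))*[1,-1,-1]; d=T[:3,:3]@d; o=T[:3,3]; return o+d*(z-o[2])/d[2]
E
python3 - <<'E'
from h import *
for n in("side","top"):
    im=grab_frame(n); cv2.imwrite(f"pics/{n}0.png",im[...,::-1]); print(n,cal(n)[1].round(3).tolist(),get_calibration(n).keys())
    for q in["carton","wedge","stand","cradle","lip_edge","end_wall","lane_back","loaded_carton","loaded_wedge","tall_parcel","glue"]:
        print(q,[(np.round(r["point"],3).tolist(),round(r["score"],2)) for r in recognise(n,q)])
print(state())
E
```

```text
side [[0.755, 0.511, -0.412, 0.079], [-0.656, 0.578, -0.485, -0.584], [-0.01, 0.636, 0.771, 0.927], [0.0, 0.0, 0.0, 1.0]] dict_keys(['camera_matrix', 'pose'])
carton [([0.487, 0.292, 0.046], 0.96)]
wedge [([0.469, -0.298, 0.071], 0.88), ([0.554, -0.378, 0.062], 0.84), ([0.388, -0.38, 0.075], 0.67), ([0.462, -0.427, 0.068], 0.62)]
stand [([0.464, -0.314, 0.008], 0.94)]
cradle [([0.521, -0.029, 0.011], 0.75)]
lip_edge [([0.521, -0.032, 0.003], 0.75), ([0.577, 0.036, 0.05], 0.25)]
end_wall [([0.523, -0.028, 0.01], 0.93)]
lane_back [([0.525, -0.032, 0.003], 0.78)]
loaded_carton [([0.577, 0.037, 0.05], 0.89)]
loaded_wedge [([0.636, 0.05, 0.074], 0.76)]
tall_parcel [([0.667, 0.294, 0.092], 0.98)]
glue []
top [[0.073, 0.977, -0.199, 0.302], [-0.997, 0.073, -0.01, -0.017], [0.005, 0.199, 0.98, 1.208], [0.0, 0.0, 0.0, 1.0]] dict_keys(['camera_matrix', 'pose'])
carton [([0.495, 0.307, 0.047], 0.67)]
wedge [([0.396, -0.368, 0.076], 0.81), ([0.472, -0.414, 0.073], 0.61), ([0.47, -0.285, 0.082], 0.56)]
stand [([0.466, -0.276, 0.004], 0.61), ([0.495, 0.308, 0.044], 0.34)]
cradle [([0.566, -0.014, 
[... 325 characters left out ...]
joint_pos': array([ 1.06697853e+00,  5.27143349e-02,  1.61289433e+00,  4.85411206e-05,
        1.47597422e+00, -1.19011457e-01]), 'joint_vel': array([ 0.00052099,  0.00176559, -0.00062022,  0.0022353 ,  0.00028755,
       -0.00013968]), 'joint_efforts': array([-1.53484030e-03, -3.93697715e+01, -3.70450473e+01, -2.95866639e-04,
        9.42910519e-04, -1.71439726e-06]), 'tool_pos': array([0.23460301, 0.57928956, 0.25329807]), 'tool_rot': array([-2.15022286e-05,  1.91220524e-01,  9.81547101e-01,  1.20544419e-05]), 'contact_force': array([-0.60075307, -0.25212535,  0.17316083]), 'ft_torque': array([-0.03958247, -0.04711042, -0.02380434]), 'grasp_force': 0.0, 'gripper_width': 0.9999764310299443}
```

View pics/side0.png

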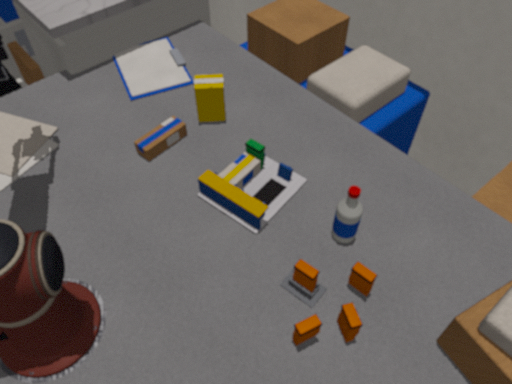

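View pics/top0.png

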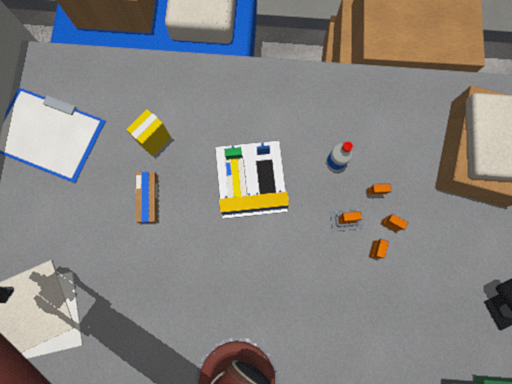

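```bash
cat > m.py <<'E'
from h import *
from scipy.optimize import minimize
def box(x0,x1,y0,y1,z0,z1): return np.array([[x,y,z] for x in(x0,x1) for y in(y0,y1) for z in(z0,z1)],float)/1000
CARTON=box(-75,75,-28,28,0,44)
WEDGE=np.array([[x,y,z] for y in(-25,25) for x,z in((-8,0),(8,0),(16,40),(16,80),(-8,80))],float)/1000
STAND=box(-30,30,-45,45,0,26)
def place(V,p,z=0): c,s=np.cos(p[2]),np.sin(p[2]); return V@np.array([[c,s,0],[-s,c,0],[0,0,1]])+[p[0],p[1],z]
def hullmask(n,V,S=4):
    q=proj(n,V); h=cv2.convexHull((((q+.5)*S-.5)*16).astype(np.int32)); m=np.zeros((384*S,512*S),np.uint8); cv2.fillConvexPoly(m,h,1,shift=4)
    return cv2.resize(m.astype(np.float32),(512,384),interpolation=cv2.INTER_AREA)
def fit(masks,V,p0,z=0):
    def f(p):
        return sum(1-np.minimum(h,m).sum()/np.maximum(h,m).sum() for n,m in masks for h in[hullmask(n,place(V,p,z))])
    best=None
    for dy in(-.3,0,.3):
        s=np.array([p0[0],p0[1],p0[2]+dy]); sim=np.vstack([s,s+[.01,0,0],s+[0,.01,0],s+[0,0,.2]])
        r=minimize(f,s,method="Nelder-Mead",options=dict(initial_simplex=sim,xatol=1e-4,fatol=1e-4))
        if best is None or r.fun<best.fun: best=r
    return best.x,best.fun
def near(n,q,P,z):
    uv=proj(n,P)[0]; R=regions_of(n,q); b=None
    for r in R:
        m=r["pixels"]; ys,xs=np.nonzero(m)
        if len(xs)==0: continue
        d=np.hypot(xs.mean()-uv[0],ys.mean()-uv[1])
        if b is None or d<b[0]: b=(d,m.astype(np.float32))
    return (n,b[1]) if b and b[0]<12 else None
E
python3 - <<'E'
from m import *
ims={n:grab_frame(n) for n in("top","side")}
for nm,V,P,z,y0 in(("carton",CARTON,[.495,.30,.03],0,0),("wedge",WEDGE,[.47,-.295,.05],.004,0)):
    ms=[m for m in(near(n,nm,P,z) for n in ims) if m]
    print(nm,[(m[0],m[1].sum()) for m in ms],fit(ms,V,[P[0],P[1],y0],z),[fit([m],V,[P[0],P[1],y0],z) for m in ms])
c=lambda n,x,y,w,h,W,H:cv2.resize(ims[n][y:y+h,x:x+w],(W,H),interpolation=cv2.INTER_CUBIC)
a=np.hstack([c("top",210,135,88,88,396,396),c("side",192,135,120,118,400,394)[:396] if 0 else cv2.resize(ims["side"][135:235,194:312],(404,396),interpolation=cv2.INTER_CUBIC)])
cv2.imwrite("pics/cr.png",a[...,::-1])
b=np.hstack([c("top",325,175,90,90,400,400),c("side",275,250,110,100,400,400)])
cv2.imwrite("pics/we.png",b[...,::-1])
E
```

```text
carton [('top', np.float32(1131.0)), ('side', np.float32(1254.0))] (array([0.49770761, 0.31492814, 0.13837157]), np.float64(0.10732537508010864)) [(array([0.49895545, 0.31507831, 0.13621174]), np.float64(0.03754538297653198)), (array([0.49661041, 0.31180915, 0.1413372 ]), np.float64(0.044610023498535156))]
wedge [('top', np.float32(230.0)), ('side', np.float32(553.0))] (array([ 0.47486336, -0.29214728,  0.18677018]), np.float64(0.29018425941467285)) [(array([ 0.4742818 , -0.29074078,  0.18919473]), np.float64(0.08550649881362915)), (array([ 0.47681485, -0.29089156, -0.01279693]), np.float64(0.1803324818611145))]
```

View pics/cr.png

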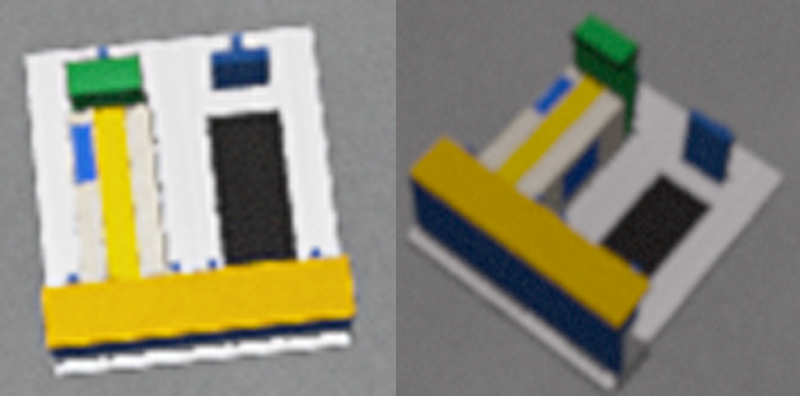

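View pics/we.png

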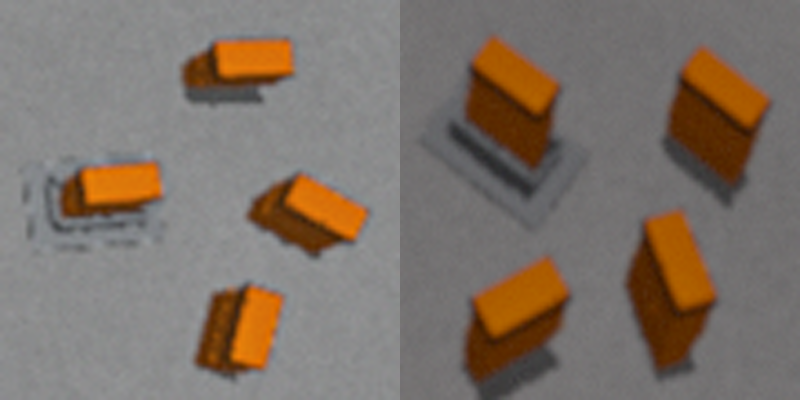

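The four orange look-alikes in the top picture are at (350,217) in the grey stand, (382,189), (397,223) and (380,249). The one in the stand has the largest y (about -0.29), so it is farthest left, and it is the only one that is standing in the stand; the crop confirms this.

```bash
cat > cr.py <<'E'
from m import *
ims={n:grab_frame(n) for n in("top","side")}
roi={"top":(210,135,88,88),"side":(194,135,118,100)}
def seg(n,test,roi):
    x,y,w,h=roi; im=ims[n].astype(float); m=test(im[...,0],im[...,1],im[...,2]); o=np.zeros(m.shape,np.uint8); o[y:y+h,x:x+w]=m[y:y+h,x:x+w]
    k,l,s,_=cv2.connectedComponentsWithStats(o); return (l==1+np.argmax(s[1:,4])).astype(np.float32),s
E
python3 - <<'E'
from cr import *
lip={n:seg(n,lambda r,g,b:(r>120)&(b<.45*r)&(g<.83*r)&(g>.6*r),roi[n])[0] for n in ims}
grn={n:seg(n,lambda r,g,b:(g>1.5*r)&(g>1.2*b)&(g>40),roi[n])[0] for n in ims}
print([(n,lip[n].sum(),grn[n].sum()) for n in ims])
G=WEDGE*1+np.array([.1585,.092,.008])
io=lambda h,m:1-np.minimum(h,m).sum()/np.maximum(h,m).sum()
for cams in(["top"],["side"],["top","side"]):
  def f(p):
    L=box(p[3]*1000,32,p[4]*1000-100,p[4]*1000+100,59,65); s=0
    for n in cams: s+=io(hullmask(n,place(L,p)),lip[n])+.5*io(hullmask(n,place(G,p)),grn[n])
    return s
  s=np.array([.49,-.02,.1,0,.046]); sim=np.vstack([s]+[s+d for d in np.diag([.02,.02,.1,-.01,.005])])
  r=minimize(f,s,method="Nelder-Mead",options=dict(initial_simplex=sim,xatol=1e-4,fatol=1e-4,maxiter=800)); print(cams,r.x.round(4),r.fun)
org={"top":seg("top",lambda r,g,b:(r>80)&(g<.65*r)&(b<.3*r),(333,205,33,26))[0],"side":seg("side",lambda r,g,b:(r>70)&(g<.65*r)&(b<.35*r),(288,255,35,40))[0]}
for lo in(8,16):
  W=WEDGE.copy(); W[W[:,2]==0,2]=lo/1000; W[(W[:,0]==.008),0]+=.008*lo/40
  for y0 in(.1,.1+np.pi):
    print(lo,[(np.round(a,4).tolist(),round(float(b),3)) for a,b in [fit([(n,org[n]) for n in c],W,[.47,-.295,y0],.004) for c in(["top"],["side"],["top","side"])]])
E
```

```text
[('top', np.float32(833.0), np.float32(155.0)), ('side', np.float32(979.0), np.float32(259.0))]
['top'] [ 0.494  -0.0543  0.1719 -0.0055  0.042 ] 0.36680886149406433
['side'] [ 0.4974 -0.059   0.1818 -0.0039  0.0473] 0.3171261250972748
['top', 'side'] [ 0.4967 -0.0587  0.184  -0.0042  0.0473] 0.7332721948623657
8 [([0.473, -0.2918, 0.2792], 0.201), ([0.4774, -0.2906, -0.1476], 0.26), ([0.4737, -0.2934, 0.3039], 0.488)]Traceback (most recent call last):
  File "<stdin>", line 18, in <module>
  File "m.py", line 17, in fit
    r=minimize(f,s,method="Nelder-Mead",options=dict(initial_simplex=sim,xatol=1e-4,fatol=1e-4))
    res = _minimize_neldermead(fun, x0, args, callback, bounds=bounds,
                               **options)
    fsim[j] = func(sim[j])
              ~~~~^^^^^^^^
    fx = function(np.copy(x), *(wrapper_args + args))
  File "m.py", line 13, in f
    return sum(1-np.minimum(h,m).sum()/np.maximum(h,m).sum() for n,m in masks for h in[hullmask(n,place(V,p,z))])
  File "m.py", line 13, in <genexpr>
    return sum(1-np.minimum(h,m).sum()/np.maximum(h,m).sum() for n,m in masks for h in[hullmask(n,place(V,p,z))])
                                                                                       ~~~~~~~~^^^^^^^^^^^^^^^^
  File "m.py", line 9, in hullmask
    q=proj(n,V); h=cv2.convexHull((((q+.5)*S-.5)*16).astype(np.int32)); m=np.zeros((384*S,512*S),np.uint8); cv2.fillConvexPoly(m,h,1,shift=4)
  File "h.py", line 6, in proj
    K,T=cal(n); P=np.atleast_2d(P); p=(P-T[:3,3])@T[:3,:3]; p=p*[1,-1,-1]; q=p@K.T; return q[:,:2]/q[:,2:]
        ~~~^^^
  File "h.py", line 4, in cal
    c=get_calibration(n); return np.array(c["camera_matrix"]),np.array(c["pose"])
ValueError: time passes only in moves, steps and waits
```

```bash
cat >> h.py <<'E'
import os,pickle
if not os.path.exists("cal.pkl"): pickle.dump({n:cal(n) for n in("side","top")},open("cal.pkl","wb"))
_C=pickle.load(open("cal.pkl","rb"))
def cal(n): return _C[n]
E
python3 - <<'E'
from cr import *
lip={n:seg(n,lambda r,g,b:(r>120)&(b<.45*r)&(g<.83*r)&(g>.6*r),roi[n])[0] for n in ims}
grn={n:seg(n,lambda r,g,b:(g>1.5*r)&(g>1.2*b)&(g>40),roi[n])[0] for n in ims}
org={"top":seg("top",lambda r,g,b:(r>80)&(g<.65*r)&(b<.3*r),(333,205,33,26))[0],"side":seg("side",lambda r,g,b:(r>70)&(g<.65*r)&(b<.35*r),(288,255,35,40))[0]}
np.savez("masks.npz",**{k+n:d[n] for k,d in(("lip",lip),("grn",grn),("org",org)) for n in d})
W=WEDGE.copy(); W[W[:,2]==0,2]=.016; W[W[:,0]==.008,0]+=.0032
for y0 in(.15,.15+np.pi):
    print([(np.round(a,4).tolist(),round(float(b),3)) for a,b in [fit([(n,org[n]) for n in c],W,[.472,-.292,y0],.004) for c in(["top"],["side"],["top","side"])]])
p=[.4967,-.0587,.184]; L=box(-4.2,32,-53,147,59,65); G=WEDGE+np.array([.1585,.092,.008]); P=box(-15,210,-54,146,0,8); E=box(166.5,184.5,-20,20,8,48)
out=[]
for n,(x,y,w,h) in roi.items():
    k=4; A=np.kron(ims[n],np.ones((k,k,1),np.uint8)).copy()
    for V,c in((L,(255,0,255)),(G,(255,0,0)),(E,(0,255,255)),(P,(0,200,0))):
        q=((proj(n,place(V,p))+.5)*k-.5); cv2.polylines(A,[cv2.convexHull(q.astype(np.int32))],True,c,1)
    cv2.polylines(A,[np.int32((proj(n,place(CARTON,[.4977,.3149,.138]))+.5)*k)[cv2.convexHull(np.float32(proj(n,place(CARTON,[.4977,.3149,.138]))),returnPoints=False).ravel()]],True,(0,255,0),1)
    out.append(A[y*k:(y+100)*k,(x-5)*k:(x-5)*k+99*k] if n=="top" else A[y*k:(y+100)*k,(x)*k:x*k+100*k])
cv2.imwrite("pics/ov.png",np.hstack(out)[...,::-1])
E
```

```text
[([0.4722, -0.291, 0.2768], 0.177), ([0.4749, -0.2941, 0.0042], 0.226), ([0.4732, -0.293, 0.2818], 0.431)]
[([0.4795, -0.2893, 3.3489], 0.156), ([0.4804, -0.2936, 3.2911], 0.171), ([0.4799, -0.2909, 3.3114], 0.355)]
```

View pics/ov.png

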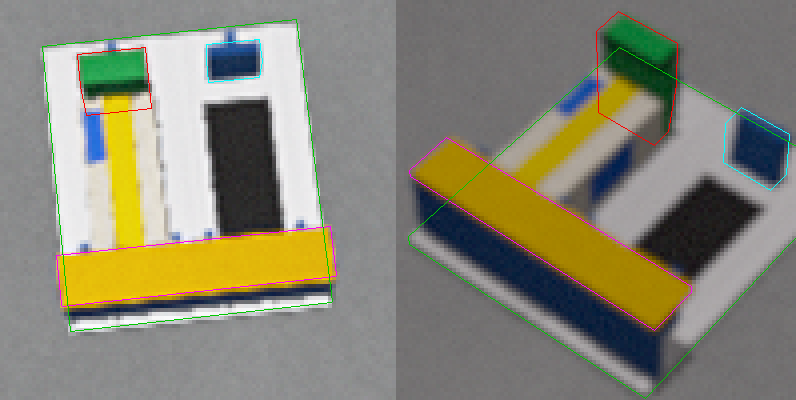

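The fitted outlines match the cradle to within about one pixel: lip (60–330, 230–305), end wall (235,60), and the plate. The wedge's direction (0 or π) needs a closer look.

```bash
python3 - <<'E'
from cr import *
def ed(V,p,n,k,o,A,c):
    q=(proj(n,place(V,p,.004))+.5-o)*k; q=q.astype(np.int32); 
    for s in(0,5):
        cv2.polylines(A,[q[s:s+5]],True,c,1)
    for i in range(5): cv2.line(A,q[i].tolist(),q[i+5].tolist(),c,1)
k=10; rows=[]
for n,o in(("side",(285,254)),("top",(328,200))):
    b=ims[n][o[1]:o[1]+28 if n=="top" else o[1]+30,o[0]:o[0]+40][:28] if n=="top" else ims[n][o[1]:o[1]+40,o[0]:o[0]+40]
    b=b[:30]; b=np.clip(b.astype(float)*(1.8 if n=="side" else 1.3),0,255).astype(np.uint8)
    A=cv2.resize(b,None,fx=k if 1 else 1,fy=k,interpolation=cv2.INTER_CUBIC)[:,:400]
    A=cv2.resize(A,(400,A.shape[0]))
    B=A.copy(); ed(WEDGE,[.4735,-.292,.17],n,k,o,A,(0,255,0)); ed(WEDGE,[.4799,-.291,.17+np.pi],n,k,o,B,(0,0,255)); rows.append(np.hstack([A,B]))
cv2.imwrite("pics/wh.png",np.vstack(rows)[:600,:,::-1])
E
```

```text
(no output)
```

View pics/wh.png

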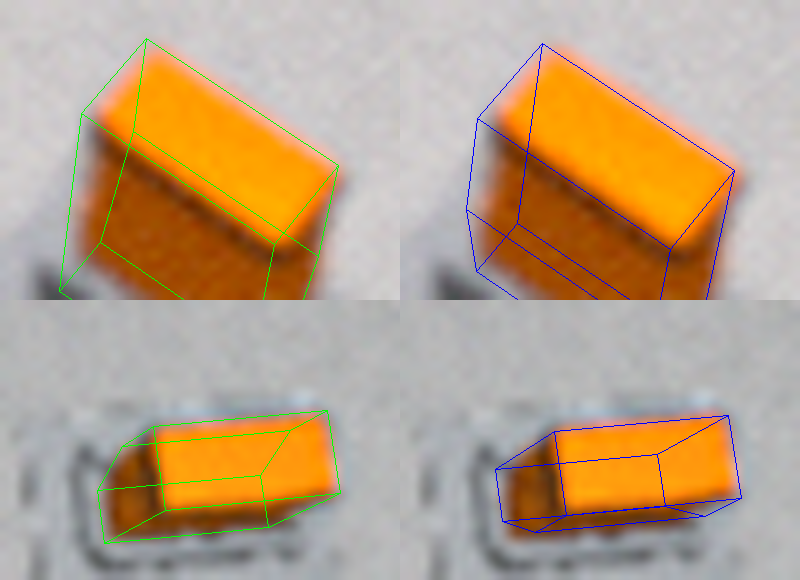

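```bash
cat > pl.py <<'E'
from h import *
def now():
    s=state(); w,a,b,c=s["tool_rot"]; 
    from scipy.spatial.transform import Rotation as R
    M=R.from_quat([a,b,c,w]).as_matrix(); return s,M
def plan(p,yang=None):
    "rows: twist first, then shift (units: 100 mm, 0.1 rad)"
    s,M=now(); y=np.arctan2(M[1,1],M[0,1]); yang=y if yang is None else yang
    d=np.array(p)-s["tool_pos"]; dt=(yang-y+np.pi)%(2*np.pi)-np.pi
    ex=np.array([np.cos(yang+np.pi/2),np.sin(yang+np.pi/2)]); ey=np.array([np.cos(yang),np.sin(yang)])
    print("twist units",round(-dt*10,3),"shift units",np.round([d[:2]@ex*10,d[:2]@ey*10,-d[2]*10],3),"t",s["time"],"F",s["contact_force"].round(1),"w",round(s["gripper_width"],3),"pos",s["tool_pos"].round(4),"yang",round(y,4),"tilt",round(np.arccos(-M[2,2]),4))
E
python3 -c "
from pl import *
plan([.5175,.3177,.15],.138+np.pi/2); plan([.5175,.3177,.030],.138+np.pi/2)"
```

```text
twist units -5.228 shift units [-2.442 -2.98   1.033] t 1.8 F [ 0.2  0.  -0.2] w 1.0 pos [0.2346 0.5793 0.2533] yang 1.186 tilt 0.0
twist units -5.228 shift units [-2.442 -2.98   2.233] t 1.8 F [ 0.2  0.  -0.2] w 1.0 pos [0.2346 0.5793 0.2533] yang 1.186 tilt 0.0
```

>>> apply_moves --targets '[{"translation": [0, 0, 0.2], "twist": -1, "hand": 1}, {"translation": [0, 0, 0.2], "twist": -1, "hand": 1}, {"translation": [0, 0, 0.2], "twist": -1, "hand": 1}, {"translation": [0, 0, 0.2], "twist": -1, "hand": 1}, {"translation": [0, 0, 0.1], "twist": -1, "hand": 1}, {"translation": [0, 0, 0], "twist": -0.228, "hand": 1}]'

```text
time: 2.4
tool_pos: [0.2339, 0.5781, 0.1608]
tool_rot: [-0.001, -0.069, 0.998, -0.002]
contact_force: [-0.1, -1.0, -0.9]
gripper_width: 1.0
grasp_force: 0.0
```

>>> apply_moves --targets '[{"translation": [-0.27, -0.33, 0], "twist": 0, "hand": 1}, {"translation": [-0.27, -0.33, 0], "twist": 0, "hand": 1}, {"translation": [-0.27, -0.33, 0], "twist": 0, "hand": 1}, {"translation": [-0.27, -0.33, 0], "twist": 0, "hand": 1}, {"translation": [-0.27, -0.33, 0], "twist": 0, "hand": 1}, {"translation": [-0.27, -0.33, 0], "twist": 0, "hand": 1}, {"translation": [-0.27, -0.33, 0], "twist": 0, "hand": 1}, {"translation": [-0.27, -0.33, 0], "twist": 0, "hand": 1}]'

```text
time: 3.2
tool_pos: [0.4866, 0.3465, 0.1649]
tool_rot: [0.001, -0.068, 0.998, 0.001]
contact_force: [-0.1, 0.1, 0.5]
gripper_width: 0.999
grasp_force: 0.0
```

>>> apply_moves --targets '[{"translation": [-0.28, -0.34, 0.1], "twist": 0, "hand": 1}, {"translation": [0, 0, 0], "twist": 0, "hand": 1}]'

```text
time: 3.4
tool_pos: [0.5206, 0.3143, 0.1536]
tool_rot: [0.001, -0.065, 0.998, -0.001]
contact_force: [0.2, 0.5, -0.5]
gripper_width: 1.002
grasp_force: 0.0
```

```bash
python3 -c "
from pl import *
plan([.5175,.3177,.030],.138+np.pi/2)"
```

```text
twist units -0.07 shift units [0.026 0.038 1.236] t 3.4 F [ 0.2  0.5 -0.5] w 1.002 pos [0.5206 0.3143 0.1536] yang 1.7018 tilt 0.0018
```

>>> apply_moves --targets '[{"translation": [0, 0.03, 0.4], "twist": -0.05, "hand": 1}, {"translation": [0, 0, 0.4], "twist": 0, "hand": 1}, {"translation": [0, 0, 0.3], "twist": 0, "hand": 1}, {"translation": [0, 0, 0.12], "twist": 0, "hand": 1}, {"translation": [0, 0, 0], "twist": 0, "hand": 1}, {"translation": [0, 0, 0], "twist": 0, "hand": 1}]'

```text
time: 4.0
tool_pos: [0.518, 0.3215, 0.0332]
tool_rot: [0.001, -0.071, 0.997, 0.001]
contact_force: [0.2, -0.3, 0.1]
gripper_width: 1.0
grasp_force: 0.0
```

>>> apply_moves --targets '[{"translation": [0, 0, 0], "twist": 0, "hand": 0.2}, {"translation": [0, 0, 0], "twist": 0, "hand": 0.2}, {"translation": [0, 0, 0], "twist": 0, "hand": 0.2}, {"translation": [0, 0, 0], "twist": 0, "hand": 0.2}, {"translation": [0, 0, 0], "twist": 0, "hand": 0.2}, {"translation": [0, 0, 0], "twist": 0, "hand": 0.2}, {"translation": [0, 0, 0], "twist": 0, "hand": 0.2}, {"translation": [0, 0, 0], "twist": 0, "hand": 0.2}]'

```text
time: 4.8
tool_pos: [0.5189, 0.3209, 0.0342]
tool_rot: [0.002, -0.072, 0.997, 0.0]
contact_force: [-1.1, -2.8, 6.8]
gripper_width: 0.641
grasp_force: 66.4
```

>>> apply_moves --targets '[{"translation": [0, 0, -0.2], "twist": 0, "hand": 0.2}, {"translation": [0, 0, -0.4], "twist": 0, "hand": 0.2}, {"translation": [0, 0, -0.4], "twist": 0, "hand": 0.2}, {"translation": [0, 0, -0.3], "twist": 0, "hand": 0.2}, {"translation": [0, 0, 0], "twist": 0, "hand": 0.2}, {"translation": [0, 0, 0], "twist": 0, "hand": 0.2}]'

```text
time: 5.4
tool_pos: [0.5165, 0.3206, 0.1607]
tool_rot: [-0.0, -0.071, 0.997, 0.0]
contact_force: [0.3, -0.2, -5.6]
gripper_width: 0.643
grasp_force: 65.5
```

```bash
python3 - <<'E'
from pl import *
c=[.4967,-.0587,.184]; X=np.array([np.cos(c[2]),np.sin(c[2]),0])
P=np.array([c[0],c[1],0])+X*.131
P[2]=.15
plan(P,c[2]+np.pi/2)
s,M=now(); 
im=np.hstack([cv2.resize(grab_frame(n)[y:y+75,x:x+100],(400,300),interpolation=cv2.INTER_CUBIC) for n,x,y in(("side",110,70),("top",100,130))])
cv2.imwrite("pics/lift.png",im[...,::-1])
E
```

```text
twist units -0.411 shift units [-0.421 -3.693  0.107] t 5.4 F [ 0.3 -0.2 -5.6] w 0.643 pos [0.5165 0.3206 0.1607] yang 1.7137 tilt 0.0002
```

View pics/lift.png

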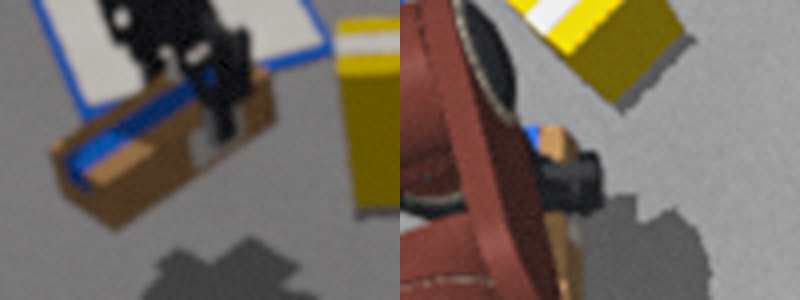

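The carton is in the grip (side crop 50–275, 70–230). I'll fit its in-hand pitch and the grip offset from the mask.

```bash
cat > ih.py <<'E'
from m import *
from pl import now
def carton_in_hand(cams=("side",)):
    "grip offset s along carton, grip height h above underside, pitch (far end up >0), yaw offset"
    s,M=now(); G=s["tool_pos"]+M[:,2]*.003; y=np.arctan2(M[1,1],M[0,1])-np.pi/2
    ms=[]
    for n in cams:
        grab_frame(n); R=regions_of(n,"carton")
        if not R: print("none",n); continue
        m=R[0]["pixels"].astype(np.uint8); k,l,st,_=cv2.connectedComponentsWithStats(m); pts=np.argwhere(m)[:,::-1]
        o=np.zeros((384*4,512*4),np.uint8); cv2.fillConvexPoly(o,cv2.convexHull(((pts+.5)*4).astype(np.int32)),1)
        print(n,st[1:,4],round(R[0]["score"],2)); ms.append((n,cv2.resize(o.astype(np.float32),(512,384),interpolation=cv2.INTER_AREA)))
    def V(p):
        a=p[2]; V=CARTON-[p[0],0,p[1]]; V=np.stack([V[:,0]*np.cos(a)-V[:,2]*np.sin(a),V[:,1],V[:,0]*np.sin(a)+V[:,2]*np.cos(a)],1); return place(V,[G[0]+p[3],G[1]+p[4],y],G[2])
    def f(p): return sum(1-np.minimum(h,m).sum()/np.maximum(h,m).sum() for n,m in ms for h in[hullmask(n,V(p))])+(p[3]**2+p[4]**2)*1e4*.3
    best=None
    for a in(-.1,.2):
        p=np.array([.02,.027,a,0,0]); sim=np.vstack([p]+[p+d for d in np.diag([.01,.005,.15,.002,.002])])
        r=minimize(f,p,method="Nelder-Mead",options=dict(initial_simplex=sim,xatol=1e-4,fatol=1e-4,maxiter=600))
        if best is None or r.fun<best.fun: best=r
    print("s,h,pitch,dx,dy",best.x.round(4),"cost",round(best.fun,3)); P=V(best.x)
    return best.x,P
E
python3 - <<'E'
from ih import *
x,P=carton_in_hand()
print(P.round(3).tolist())
E
```

```text
side [1214    4] 0.78
s,h,pitch,dx,dy [ 0.0219  0.0334 -0.0014  0.      0.0003] cost 0.077
[[0.423, 0.279, 0.122], [0.423, 0.279, 0.166], [0.415, 0.334, 0.122], [0.415, 0.334, 0.166], [0.572, 0.3, 0.121], [0.572, 0.3, 0.165], [0.564, 0.355, 0.121], [0.564, 0.355, 0.165]]
```

>>> apply_moves --targets '[{"translation": [0, 0, 0], "twist": -0.41, "hand": 0.2}, {"translation": [-0.05, -0.3, 0], "twist": 0, "hand": 0.2}, {"translation": [-0.05, -0.46, 0], "twist": 0, "hand": 0.2}, {"translation": [-0.05, -0.46, 0], "twist": 0, "hand": 0.2}, {"translation": [-0.05, -0.46, 0], "twist": 0, "hand": 0.2}, {"translation": [-0.05, -0.46, 0], "twist": 0, "hand": 0.2}, {"translation": [-0.05, -0.46, 0], "twist": 0, "hand": 0.2}, {"translation": [-0.05, -0.46, 0], "twist": 0, "hand": 0.2}]'

```text
time: 6.4
tool_pos: [0.6066, 0.0245, 0.1592]
tool_rot: [-0.001, -0.092, 0.996, 0.0]
contact_force: [1.3, -0.7, -4.4]
gripper_width: 0.645
grasp_force: 65.6
```

>>> apply_moves --targets '[{"translation": [-0.05, -0.4, 0], "twist": 0, "hand": 0.2}, {"translation": [-0.04, -0.23, 0], "twist": 0, "hand": 0.2}, {"translation": [0, 0, 0], "twist": 0, "hand": 0.2}, {"translation": [0, 0, 0], "twist": 0, "hand": 0.2}]'

```text
time: 6.8
tool_pos: [0.6268, -0.0342, 0.1594]
tool_rot: [-0.002, -0.091, 0.996, 0.001]
contact_force: [-0.2, -0.1, -4.0]
gripper_width: 0.646
grasp_force: 65.8
```

```bash
cat >> pl.py <<'E'
C=[.4967,-.0587,.184]
def craf(x,y,z,yaw=0,flip=0):
    "plan to a TCP place given in the cradle frame"
    c,s=np.cos(C[2]),np.sin(C[2]); plan([C[0]+c*x-s*y,C[1]+s*x+c*y,z],C[2]+np.pi/2+flip+yaw)
    p=state()["tool_pos"]-[C[0],C[1],0]; print("cradle TCP now",np.round([c*p[0]+s*p[1],-s*p[0]+c*p[1],p[2]],4))
E
python3 - <<'E'
from pl import *
craf(.133,0,.10)
from ih import *
x,P=carton_in_hand(("side","top"))
x,P=carton_in_hand(("side",))
c,s=np.cos(C[2]),np.sin(C[2]); Q=P-[C[0],C[1],0]; Q=np.stack([c*Q[:,0]+s*Q[:,1],-s*Q[:,0]+c*Q[:,1],Q[:,2]],1); print((Q*1000).round(0).tolist())
im=np.hstack([cv2.resize(grab_frame(n)[y:y+105,x:x+140],(400,300),interpolation=cv2.INTER_CUBIC) for n,x,y in(("side",180,110),("top",190,120))])
cv2.imwrite("pics/over.png",im[...,::-1])
E
```

```text
twist units -0.012 shift units [-0.006 -0.003  0.594] t 6.8 F [-0.2 -0.1 -4. ] w 0.646 pos [ 0.6268 -0.0342  0.1594] yang 1.7536 tilt 0.0034
cradle TCP now [0.1324 0.0003 0.1594]
side [138] 0.19
none top
s,h,pitch,dx,dy [ 0.0211  0.0581 -0.9139 -0.      0.    ] cost 0.861
side [1257] 0.17
s,h,pitch,dx,dy [ 0.0192  0.0381 -0.0863 -0.0005  0.0004] cost 0.274
[[35.0, -26.0, 128.0], [39.0, -26.0, 172.0], [35.0, 30.0, 128.0], [39.0, 30.0, 172.0], [185.0, -26.0, 115.0], [189.0, -26.0, 159.0], [185.0, 30.0, 115.0], [189.0, 30.0, 159.0]]
```

View pics/over.png

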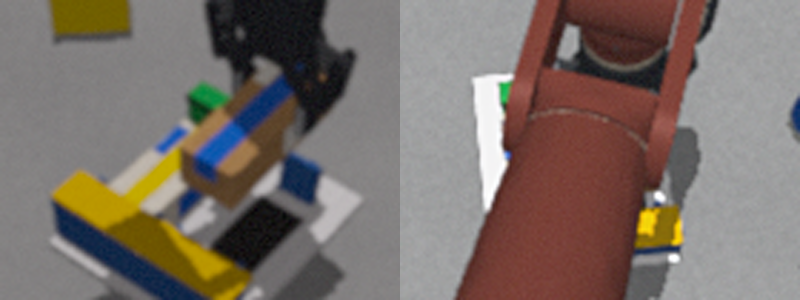

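>>> apply_moves --targets '[{"translation": [0, 0, 0.3], "twist": 0, "hand": 0.2}, {"translation": [0, 0, 0.25], "twist": 0, "hand": 0.2}, {"translation": [0, 0, 0.12], "twist": 0, "hand": 0.2}, {"translation": [0, 0, 0.05], "twist": 0, "hand": 0.2}, {"translation": [0, 0, 0], "twist": 0, "hand": 0.2}, {"translation": [0, 0, 0], "twist": 0, "hand": 0.2}]'

```text
time: 7.8
tool_pos: [0.6286, -0.0342, 0.0908]
tool_rot: [0.001, -0.092, 0.996, -0.0]
contact_force: [-0.2, 0.0, -4.4]
gripper_width: 0.642
grasp_force: 65.8
```

>>> apply_moves --targets '[{"translation": [0, 0, 0.03], "twist": 0, "hand": 0.2}, {"translation": [0, 0, 0.03], "twist": 0, "hand": 0.2}, {"translation": [0, 0, 0.03], "twist": 0, "hand": 0.2}]'

```text
time: 8.1
tool_pos: [0.6279, -0.0342, 0.0815]
tool_rot: [0.0, -0.092, 0.996, -0.0]
contact_force: [-10.3, -0.0, 18.0]
gripper_width: 0.645
grasp_force: 68.4
```

>>> apply_moves --targets '[{"translation": [0, 0, 0.03], "twist": 0, "hand": 0.2}, {"translation": [0, 0, 0], "twist": 0, "hand": 0.2}]'

```text
time: 8.3
tool_pos: [0.6282, -0.0342, 0.0815]
tool_rot: [-0.0, -0.092, 0.996, -0.0]
contact_force: [-12.2, 1.0, 15.0]
gripper_width: 0.645
grasp_force: 68.1
```

>>> apply_moves --targets '[{"translation": [0, 0, 0.03], "twist": 0, "hand": 0.2}, {"translation": [0, 0, 0.03], "twist": 0, "hand": 0.2}, {"translation": [0, 0, 0], "twist": 0, "hand": 0.2}]'

```text
time: 8.6
tool_pos: [0.6276, -0.0347, 0.0764]
tool_rot: [-0.001, -0.092, 0.996, -0.001]
contact_force: [-16.3, -1.4, 20.6]
gripper_width: 0.646
grasp_force: 70.7
```

```bash
python3 - <<'E'
from pl import *
craf(.133,0,.07)
im=cv2.resize(grab_frame("side")[120:220,195:320],(800,600),interpolation=cv2.INTER_CUBIC)
cv2.imwrite("pics/press.png",im[...,::-1])
print(state()["ft_torque"])
E
```

```text
twist units 0.006 shift units [0.001 0.004 0.064] t 8.6 F [-16.3  -1.4  20.6] w 0.646 pos [ 0.6276 -0.0347  0.0764] yang 1.7554 tilt 0.0023
cradle TCP now [ 0.1331 -0.0004  0.0764]
[0.08591908 1.88985957 0.13327441]
```

View pics/press.png

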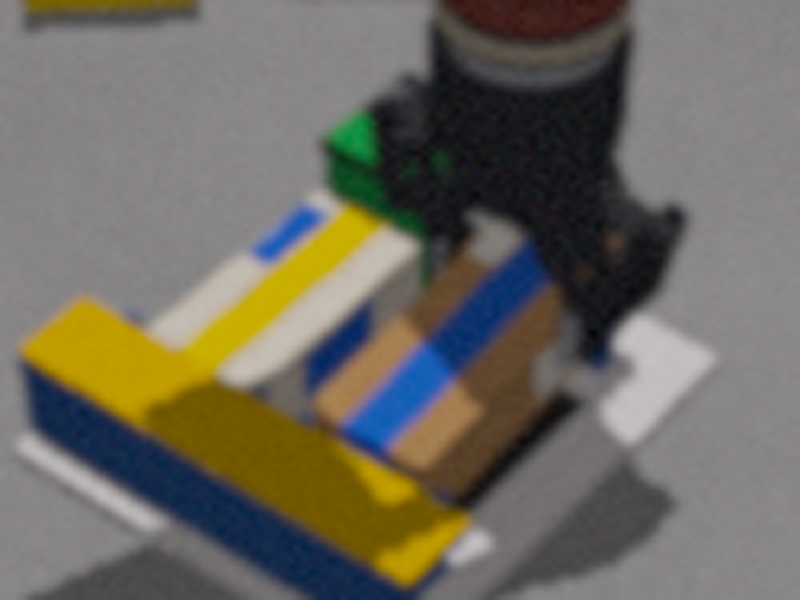

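>>> apply_moves --targets '[{"translation": [0, 0, 0.03], "twist": 0, "hand": 0.2}, {"translation": [0, 0, 0.03], "twist": 0, "hand": 0.2}, {"translation": [0, 0, 0], "twist": 0, "hand": 0.2}]'

```text
time: 8.95
tool_pos: [0.627, -0.0349, 0.0727]
tool_rot: [-0.003, -0.092, 0.996, -0.0]
contact_force: [-28.6, -0.6, 35.0]
gripper_width: 0.65
grasp_force: 74.4
```

```bash
python3 - <<'E'
from ih import *
from pl import *
craf(.133,0,.07); carton_in_hand(("side",)); print(state()["ft_torque"])
E
```

```text
twist units 0.007 shift units [-0.006  0.004  0.027] t 8.95 F [-28.6  -0.6  35. ] w 0.65 pos [ 0.627  -0.0349  0.0727] yang 1.7555 tilt 0.0055
cradle TCP now [ 0.1324 -0.0004  0.0727]
side [947] 0.8
s,h,pitch,dx,dy [ 5.300e-03  5.330e-02 -4.355e-01 -0.000e+00  1.000e-04] cost 0.357
[0.17483417 3.49107926 0.07825435]
```

>>> apply_moves --targets '[{"translation": [0.015, 0, 0.01], "twist": 0, "hand": 0.2}, {"translation": [0.015, 0, 0.02], "twist": 0, "hand": 0.2}, {"translation": [0.01, 0, 0.02], "twist": 0, "hand": 0.2}, {"translation": [0, 0, 0], "twist": 0, "hand": 0.2}]'

```text
time: 9.45
tool_pos: [0.6269, -0.035, 0.0725]
tool_rot: [0.002, -0.092, 0.996, -0.0]
contact_force: [-25.7, 5.0, 47.5]
gripper_width: 0.646
grasp_force: 76.1
```

```bash
python3 - <<'E'
from pl import *
craf(.129,0,.068); print(state()["ft_torque"])
im=cv2.resize(grab_frame("side")[120:220,195:320],(800,600),interpolation=cv2.INTER_CUBIC)
cv2.imwrite("pics/press2.png",im[...,::-1])
E
```

```text
twist units 0.007 shift units [0.034 0.005 0.045] t 9.45 F [-25.7   5.   47.5] w 0.646 pos [ 0.6269 -0.035   0.0725] yang 1.7555 tilt 0.0038
cradle TCP now [ 0.1324 -0.0005  0.0725]
[0.8953557  3.58445062 0.10058386]
```

View pics/press2.png

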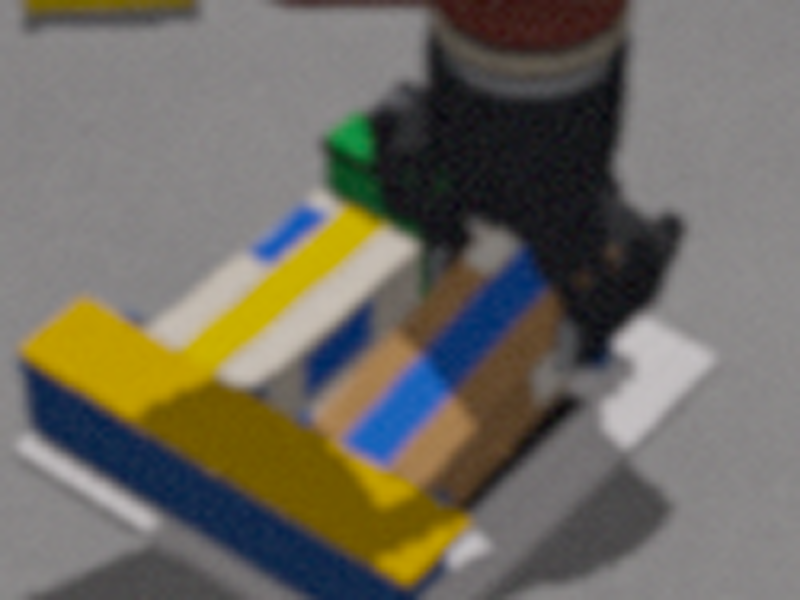

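```bash
python3 - <<'E'
from m import *
from pl import *
s,M=now(); G=s["tool_pos"]-[0,0,.003]; y=np.arctan2(M[1,1],M[0,1])-np.pi/2
im=grab_frame("side"); A=cv2.resize(im[120:220,195:320],(800,600),interpolation=cv2.INTER_CUBIC)
for a,c in((.1,(255,0,0)),(.2,(0,255,0)),(.3,(255,0,255))):
    V=CARTON-[.021,0,.031]; V=np.stack([V[:,0]*np.cos(a)-V[:,2]*np.sin(a),V[:,1],V[:,0]*np.sin(a)+V[:,2]*np.cos(a)],1); q=((proj("side",place(V,[G[0],G[1],y],G[2]))+.5-[195,120])*[6.4,6]).astype(int)
    print(a,q[:4].tolist()); cv2.polylines(A,[q[[0,1,3,2]].astype(np.int32)],True,c,1); cv2.line(A,q[1].tolist(),q[5].tolist(),c,1)
cv2.imwrite("pics/tilt.png",A[200:560,240:720,::-1])
E
```

```text
0.1 [[428, 532], [421, 474], [317, 468], [308, 409]]
0.2 [[434, 538], [422, 488], [325, 475], [309, 424]]
0.3 [[442, 543], [423, 501], [333, 480], [311, 437]]
```

View pics/tilt.png

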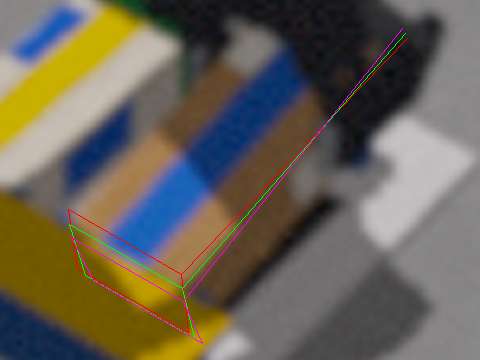

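I've used up my picture views (11 against the limit of 10), so I'll work from numbers only now. I'll fit the tilt with the lip and gripper occlusion modelled.

```bash
cat > tl.py <<'E'
from m import *
from pl import *
def tilt(s0=.021,h0=.031):
    s,M=now(); G=s["tool_pos"]-[0,0,.003]; y=np.arctan2(M[1,1],M[0,1])-np.pi/2; n="side"
    grab_frame(n); R=regions_of(n,"carton")
    if not R: print("none"); return
    m=R[0]["pixels"].astype(np.float32)
    occ=np.maximum(hullmask(n,place(box(-4,32,-53,147,59,65),C)),hullmask(n,place(box(-4,0,-53,147,0,65),C)))
    tool=hullmask(n,place(box(-20,20,-60,60,-20,200),[G[0],G[1],y],G[2])); ok=(1-occ)*(tool<.01)
    # also drop what lies beyond the tool
    V=lambda p:place((lambda V:np.stack([V[:,0]*np.cos(p[0])-V[:,2]*np.sin(p[0]),V[:,1],V[:,0]*np.sin(p[0])+V[:,2]*np.cos(p[0])],1))(CARTON-[s0+p[1],0,h0+p[2]]),[G[0],G[1],y],G[2])
    # both masks cut to near end
    f=lambda p:np.abs((hullmask(n,V(p))-m)*ok).sum()/(m*ok).sum()
    for t in np.arange(-.05,.45,.05): print(round(t,2),round(float(min(f([t,a,b]) for a in(-.004,0,.004) for b in(-.004,0,.004,.008))),3),round(float(f([t,0,0])),3))
    print("px",(m*ok).sum(),R[0]["score"],"F",s["contact_force"].round(1))
E
python3 -c "
from tl import *
tilt()"
```

```text
-0.05 0.118 0.175
0.0 0.109 0.14
0.05 0.105 0.118
0.1 0.095 0.107
0.15 0.089 0.1
0.2 0.089 0.096
0.25 0.088 0.112
0.3 0.1 0.14
0.35 0.126 0.167
0.4 0.157 0.201
px 564.5625 0.93 F [-27.1   3.2  47.3]
```

>>> apply_moves --targets '[{"translation": [0, 0, -0.1], "twist": 0, "hand": 0.2}, {"translation": [-0.04, 0, -0.08], "twist": 0, "hand": 0.2}, {"translation": [-0.04, 0, 0], "twist": 0, "hand": 0.2}, {"translation": [0, 0, 0], "twist": 0, "hand": 0.2}, {"translation": [0, 0, 0], "twist": 0, "hand": 0.2}]'

```text
time: 10.15
tool_pos: [0.6306, -0.0332, 0.0764]
tool_rot: [-0.002, -0.092, 0.996, 0.0]
contact_force: [-1.0, -0.2, -4.6]
gripper_width: 0.642
grasp_force: 69.5
```

```bash
python3 -c "
from tl import *
craf(.14,0,.08)
tilt()"
```

```text
twist units 0.001 shift units [-0.037 -0.006 -0.036] t 10.15 F [-1.  -0.2 -4.6] w 0.642 pos [ 0.6306 -0.0332  0.0764] yang 1.7549 tilt 0.0033
cradle TCP now [0.1363 0.0006 0.0764]
-0.05 0.111 0.174
0.0 0.098 0.142
0.05 0.093 0.115
0.1 0.086 0.093
0.15 0.08 0.08
0.2 0.077 0.085
0.25 0.076 0.111
0.3 0.1 0.145
0.35 0.131 0.175
0.4 0.166 0.214
px 621.0 0.61 F [-1.  -0.2 -4.6]
```

>>> apply_moves --targets '[{"translation": [0.02, 0, 0.05], "twist": 0, "hand": 0.2}, {"translation": [0.02, 0, 0.05], "twist": 0, "hand": 0.2}, {"translation": [0, 0, 0], "twist": 0, "hand": 0.2}]'

```text
time: 10.55
tool_pos: [0.629, -0.034, 0.0712]
tool_rot: [0.001, -0.092, 0.996, -0.0]
contact_force: [-5.6, 1.0, 8.6]
gripper_width: 0.644
grasp_force: 72.2
```

>>> apply_moves --targets '[{"translation": [0.02, 0, 0.03], "twist": 0, "hand": 0.2}, {"translation": [0, 0, 0], "twist": 0, "hand": 0.2}]'

```text
time: 10.75
tool_pos: [0.6284, -0.0342, 0.0701]
tool_rot: [0.003, -0.092, 0.996, -0.0]
contact_force: [-5.3, 3.4, 14.5]
gripper_width: 0.646
grasp_force: 73.1
```

```bash
python3 -c "
from tl import *
craf(.14,0,.08)
tilt()"
```

```text
twist units 0.002 shift units [-0.06   0.    -0.099] t 10.75 F [-5.3  3.4 14.5] w 0.646 pos [ 0.6284 -0.0342  0.0701] yang 1.755 tilt 0.0065
cradle TCP now [ 0.134  -0.      0.0701]
-0.05 0.161 0.237
0.0 0.14 0.203
0.05 0.129 0.169
0.1 0.121 0.142
0.15 0.114 0.122
0.2 0.106 0.111
0.25 0.102 0.108
0.3 0.101 0.11
0.35 0.104 0.134
0.4 0.124 0.171
px 550.0 0.67 F [-5.3  3.4 14.5]
```

>>> apply_moves --targets '[{"translation": [0.05, 0, 0], "twist": 0, "hand": 0.2}, {"translation": [0.05, 0, 0], "twist": 0, "hand": 0.2}, {"translation": [0, 0, 0], "twist": 0, "hand": 0.2}]'

```text
time: 11.15
tool_pos: [0.6168, -0.0367, 0.0673]
tool_rot: [0.002, -0.092, 0.996, -0.001]
contact_force: [-0.6, 0.8, 8.5]
gripper_width: 0.644
grasp_force: 72.4
```

>>> apply_moves --targets '[{"translation": [0.05, 0, 0], "twist": 0, "hand": 0.2}, {"translation": [0.03, 0, 0], "twist": 0, "hand": 0.2}, {"translation": [0, 0, 0], "twist": 0, "hand": 0.2}]'

```text
time: 11.45
tool_pos: [0.6051, -0.0375, 0.0626]
tool_rot: [-0.003, -0.092, 0.996, 0.001]
contact_force: [0.4, -0.7, -5.4]
gripper_width: 0.646
grasp_force: 70.7
```

```bash
python3 -c "
from tl import *
craf(.115,0,.07)
tilt()"
```

```text
twist units -0.001 shift units [-0.046 -0.01  -0.074] t 11.45 F [ 0.4 -0.7 -5.4] w 0.646 pos [ 0.6051 -0.0375  0.0626] yang 1.7546 tilt 0.0062
cradle TCP now [0.1104 0.001  0.0626]
-0.05 0.119 0.207
0.0 0.1 0.174
0.05 0.088 0.146
0.1 0.083 0.115
0.15 0.074 0.09
0.2 0.071 0.073
0.25 0.067 0.067
0.3 0.067 0.084
0.35 0.07 0.113
0.4 0.093 0.137
px 337.75 0.84 F [ 0.4 -0.7 -5.4]
```

>>> apply_moves --targets '[{"translation": [0.04, 0, 0], "twist": 0, "hand": 0.2}, {"translation": [0.03, 0, 0.03], "twist": 0, "hand": 0.2}, {"translation": [0, 0, 0.04], "twist": 0, "hand": 0.2}, {"translation": [0, 0, 0], "twist": 0, "hand": 0.2}]'

```text
time: 11.95
tool_pos: [0.6023, -0.039, 0.06]
tool_rot: [0.001, -0.092, 0.996, -0.0]
contact_force: [1.1, 1.6, 3.2]
gripper_width: 0.644
grasp_force: 71.7
```

>>> apply_moves --targets '[{"translation": [0, 0, 0.04], "twist": 0, "hand": 0.2}, {"translation": [0, 0, 0.04], "twist": 0, "hand": 0.2}, {"translation": [0, 0, 0], "twist": 0, "hand": 0.2}]'

```text
time: 12.25
tool_pos: [0.6052, -0.0389, 0.0538]
tool_rot: [0.005, -0.092, 0.996, -0.0]
contact_force: [5.8, 2.8, 6.4]
gripper_width: 0.645
grasp_force: 71.9
```

```bash
python3 -c "
from tl import *
craf(.102,0,.042)
tilt()"
```

```text
twist units -0.006 shift units [0.083 0.004 0.118] t 12.25 F [5.8 2.8 6.4] w 0.645 pos [ 0.6052 -0.0389  0.0538] yang 1.7542 tilt 0.0094
cradle TCP now [ 0.1103 -0.0004  0.0538]
-0.05 0.089 0.131
0.0 0.08 0.104
0.05 0.069 0.076
0.1 0.06 0.064
0.15 0.054 0.054
0.2 0.051 0.057
0.25 0.047 0.083
0.3 0.064 0.127
0.35 0.1 0.176
0.4 0.149 0.231
px 292.9375 0.8 F [5.8 2.8 6.4]
```

>>> apply_moves --targets '[{"translation": [0.02, 0, 0.04], "twist": 0, "hand": 0.2}, {"translation": [0.02, 0, 0.04], "twist": 0, "hand": 0.2}, {"translation": [0, 0, 0], "twist": 0, "hand": 0.2}]'

```text
time: 12.65
tool_pos: [0.6017, -0.0403, 0.0464]
tool_rot: [0.005, -0.092, 0.996, -0.001]
contact_force: [7.1, 1.0, 6.5]
gripper_width: 0.645
grasp_force: 72.1
```

>>> apply_moves --targets '[{"translation": [0.01, 0, 0.04], "twist": 0, "hand": 0.2}, {"translation": [0, 0, 0], "twist": 0, "hand": 0.2}]'

```text
time: 12.85
tool_pos: [0.6006, -0.0405, 0.0422]
tool_rot: [0.005, -0.092, 0.996, -0.001]
contact_force: [5.6, 1.3, 7.5]
gripper_width: 0.646
grasp_force: 72.2
```

```bash
python3 -c "
from tl import *
craf(.102,0,.042)
tilt()"
```

```text
twist units 0.001 shift units [0.035 0.011 0.002] t 12.85 F [5.6 1.3 7.5] w 0.646 pos [ 0.6006 -0.0405  0.0422] yang 1.7549 tilt 0.0103
cradle TCP now [ 0.1055 -0.0011  0.0422]
-0.05 0.093 0.094
0.0 0.086 0.09
0.05 0.076 0.106
0.1 0.079 0.148
0.15 0.105 0.2
0.2 0.164 0.253
0.25 0.218 0.302
0.3 0.274 0.378
0.35 0.337 0.435
0.4 0.405 0.509
px 189.4375 0.81 F [5.6 1.3 7.5]
```

>>> apply_moves --targets '[{"translation": [0, 0, 0.03], "twist": 0, "hand": 0.2}, {"translation": [0, 0, 0.03], "twist": 0, "hand": 0.2}, {"translation": [0, 0, 0], "twist": 0, "hand": 0.2}, {"translation": [0, 0, 0], "twist": 0, "hand": 0.2}]'

```text
time: 13.35
tool_pos: [0.6011, -0.0405, 0.0399]
tool_rot: [0.004, -0.092, 0.996, -0.001]
contact_force: [-4.8, 0.9, 27.2]
gripper_width: 0.65
grasp_force: 74.6
```

>>> apply_moves --targets '[{"translation": [0.04, 0, -0.02], "twist": 0, "hand": 0.2}, {"translation": [0.04, 0, -0.02], "twist": 0, "hand": 0.2}, {"translation": [0.02, 0, 0], "twist": 0, "hand": 0.2}, {"translation": [0, 0, 0], "twist": 0, "hand": 0.2}]'

```text
time: 13.75
tool_pos: [0.5956, -0.0419, 0.0419]
tool_rot: [0.012, -0.091, 0.996, -0.001]
contact_force: [19.7, 4.3, -1.8]
gripper_width: 0.645
grasp_force: 71.0
```

```bash
python3 -c "
from tl import *
craf(.096,0,.042)
tilt()"
```

```text
twist units -0.017 shift units [ 0.043  0.016 -0.001] t 13.75 F [19.7  4.3 -1.8] w 0.645 pos [ 0.5956 -0.0419  0.0419] yang 1.7531 tilt 0.0242
cradle TCP now [ 0.1003 -0.0016  0.0419]
-0.05 0.049 0.049
0.0 0.037 0.042
0.05 0.043 0.068
0.1 0.039 0.12
0.15 0.085 0.179
0.2 0.136 0.24
0.25 0.199 0.316
0.3 0.263 0.37
0.35 0.333 0.439
0.4 0.406 0.511
px 150.75 0.77 F [19.7  4.3 -1.8]
```

>>> apply_moves --targets '[{"translation": [0.03, 0.01, 0], "twist": 0, "hand": 0.2}, {"translation": [0.02, 0, 0], "twist": 0, "hand": 0.2}, {"translation": [0, 0, 0], "twist": 0, "hand": 0.2}]'

```text
time: 14.15
tool_pos: [0.5957, -0.0419, 0.0439]
tool_rot: [0.019, -0.091, 0.996, -0.002]
contact_force: [34.4, 5.6, -7.2]
gripper_width: 0.649
grasp_force: 70.3
```

```bash
python3 -c "
from pl import *
craf(.096,0,.042); print(state()['ft_torque'])"
```

```text
twist units -0.022 shift units [0.044 0.016 0.019] t 14.15 F [34.4  5.6 -7.2] w 0.649 pos [ 0.5957 -0.0419  0.0439] yang 1.7526 tilt 0.0379
cradle TCP now [ 0.1004 -0.0016  0.0439]
[ 1.10851755 -5.24370136 -0.05447293]
```

>>> apply_moves --targets '[{"translation": [-0.04, 0, 0], "twist": 0, "hand": 0.2}, {"translation": [-0.02, 0, 0.02], "twist": 0, "hand": 0.2}, {"translation": [0, 0, 0], "twist": 0, "hand": 0.2}]'

```text
time: 14.45
tool_pos: [0.5955, -0.0417, 0.0401]
tool_rot: [0.01, -0.092, 0.996, -0.002]
contact_force: [15.4, 0.8, 4.0]
gripper_width: 0.643
grasp_force: 71.9
```

```bash
python3 -c "
from tl import *
craf(.096,0,.042); tilt()"
```

```text
twist units -0.004 shift units [ 0.042  0.014 -0.019] t 14.45 F [15.4  0.8  4. ] w 0.643 pos [ 0.5955 -0.0417  0.0401] yang 1.7544 tilt 0.0196
cradle TCP now [ 0.1002 -0.0014  0.0401]
-0.05 0.155 0.156
0.0 0.151 0.153
0.05 0.138 0.161
0.1 0.143 0.227
0.15 0.171 0.284
0.2 0.231 0.345
0.25 0.292 0.412
0.3 0.36 0.488
0.35 0.432 0.552
0.4 0.509 0.643
px 127.875 0.67 F [15.4  0.8  4. ]
```

>>> apply_moves --targets '[{"translation": [-0.03, 0, 0], "twist": 0, "hand": 0.2}, {"translation": [0, 0, 0], "twist": 0, "hand": 0.9}, {"translation": [0, 0, 0], "twist": 0, "hand": 0.9}, {"translation": [0, 0, 0], "twist": 0, "hand": 0.9}, {"translation": [0, 0, -0.2], "twist": 0, "hand": 0.9}, {"translation": [0, 0, -0.4], "twist": 0, "hand": 0.9}, {"translation": [0, 0, -0.4], "twist": 0, "hand": 0.9}, {"translation": [0, 0, -0.4], "twist": 0, "hand": 0.9}]'

```text
time: 15.35
tool_pos: [0.5891, -0.0399, 0.1746]
tool_rot: [-0.001, -0.092, 0.996, 0.0]
contact_force: [0.3, -0.3, 0.3]
gripper_width: 0.897
grasp_force: 0.0
```

```bash
python3 -c "
from pl import *
P=np.array([.4763,-.2917,.2]); plan(P,.17+np.pi/2+np.pi); print(state()['joint_pos'].round(3),P)"
```

```text
twist units -31.276 shift units [-1.538  2.291 -0.254] t 15.35 F [ 0.3 -0.3  0.3] w 0.897 pos [ 0.5891 -0.0399  0.1746] yang 1.7548 tilt 0.0021
[-0.194  0.033  1.767 -0.     1.343 -1.948] [ 0.4763 -0.2917  0.2   ]
```

```bash
python3 -c "
from pl import *
P=np.array([.4763,-.2917,.16]); plan(P,.17+np.pi/2)"
```

```text
twist units 0.14 shift units [ 1.538 -2.291  0.146] t 15.35 F [ 0.3 -0.3  0.3] w 0.897 pos [ 0.5891 -0.0399  0.1746] yang 1.7548 tilt 0.0021
```

>>> apply_moves --targets '[{"translation": [0, 0, 0], "twist": 0.14, "hand": 0.9}, {"translation": [0.26, -0.38, 0], "twist": 0, "hand": 0.9}, {"translation": [0.26, -0.38, 0], "twist": 0, "hand": 0.9}, {"translation": [0.26, -0.38, 0], "twist": 0, "hand": 0.9}, {"translation": [0.26, -0.38, 0], "twist": 0, "hand": 0.9}, {"translation": [0.26, -0.38, 0], "twist": 0, "hand": 0.9}, {"translation": [0.24, -0.39, 0.1], "twist": 0, "hand": 0.9}, {"translation": [0, 0, 0], "twist": 0, "hand": 0.9}]'

```text
time: 16.15
tool_pos: [0.4739, -0.2951, 0.1618]
tool_rot: [-0.002, -0.082, 0.997, 0.001]
contact_force: [0.2, 0.5, -0.2]
gripper_width: 0.9
grasp_force: 0.0
```

```bash
cat > ck.py <<'E'
from m import *
from pl import C
def incr(p): c,s=np.cos(C[2]),np.sin(C[2]); d=np.array(p[:2])-C[:2]; return [round(c*d[0]+s*d[1],4),round(-s*d[0]+c*d[1],4),round(p[2]-C[2],4)]
def toworld(x,y,a=0): c,s=np.cos(C[2]),np.sin(C[2]); return [C[0]+c*x-s*y,C[1]+s*x+c*y,C[2]+a]
def check():
    ims={n:grab_frame(n) for n in("top","side")}
    for n in ims:
        L=np.maximum(hullmask(n,place(box(-4,32,-53,147,59,65),C)),hullmask(n,place(box(-4,0,-53,147,0,65),C)))
        for q,p0 in(("carton",toworld(.075,0)),("loaded_carton",toworld(.075,.092))):
            R=regions_of(n,q)
            c=proj(n,[p0[0]+.02,p0[1],.04])[0]; R=[r for r in R if np.hypot(*(np.argwhere(r["pixels"]).mean(0)[::-1]-c))<25]
            if not R: print(n,q,"none"); continue
            m=R[0]["pixels"].astype(np.float32)
            V=CARTON.copy()
            f=lambda p:(lambda h:1-np.minimum(h,m).sum()/np.maximum(h,m).sum())(hullmask(n,place(V,p,.008))*(1-L))
            s=np.array(p0); r=minimize(f,s,method="Nelder-Mead",options=dict(initial_simplex=np.vstack([s,s+[.01,0,0],s+[0,.01,0],s+[0,0,.1]]),xatol=1e-4,fatol=1e-4))
            print(n,q,"in cradle",incr(r.x),"cost",round(r.fun,3),round(R[0]["score"],2),m.sum())
E
python3 -c "
from ck import *
check()
from pl import *
P=np.array([.4763,-.2917,.071]); plan(P,.17+np.pi/2)"
```

```text
top carton in cradle [np.float64(0.077), np.float64(0.0014), np.float64(-0.0134)] cost 0.055 0.74 746.0
top loaded_carton in cradle [np.float64(0.0772), np.float64(0.0939), np.float64(-0.0047)] cost 0.061 0.63 709.0
side carton in cradle [np.float64(0.0609), np.float64(-0.004), np.float64(0.1159)] cost 0.861 0.42 122.0
side loaded_carton none
twist units 0.018 shift units [ 0.014 -0.009  0.931] t 16.45 F [ 0.1 -0.1 -0.3] w 0.9 pos [ 0.4775 -0.2906  0.1641] yang 1.7426 tilt 0.0004
```

>>> apply_moves --targets '[{"translation": [0, 0, 0.3], "twist": 0, "hand": 0.9}, {"translation": [0, 0, 0.35], "twist": 0, "hand": 0.9}, {"translation": [0, 0, 0.2], "twist": 0, "hand": 0.9}, {"translation": [0, 0, 0.08], "twist": 0, "hand": 0.9}, {"translation": [0, 0, 0], "twist": 0, "hand": 0.9}, {"translation": [0, 0, 0], "twist": 0, "hand": 0.9}]'

```text
time: 17.05
tool_pos: [0.4781, -0.2919, 0.0726]
tool_rot: [0.001, -0.085, 0.996, -0.001]
contact_force: [-0.3, 0.0, 0.6]
gripper_width: 0.905
grasp_force: 0.0
```

>>> apply_moves --targets '[{"translation": [0, 0, 0], "twist": 0, "hand": 0.2}, {"translation": [0, 0, 0], "twist": 0, "hand": 0.2}, {"translation": [0, 0, 0], "twist": 0, "hand": 0.2}, {"translation": [0, 0, 0], "twist": 0, "hand": 0.2}, {"translation": [0, 0, 0], "twist": 0, "hand": 0.2}, {"translation": [0, 0, 0], "twist": 0, "hand": 0.2}, {"translation": [0, 0, 0], "twist": 0, "hand": 0.2}]'

```text
time: 17.75
tool_pos: [0.4782, -0.2926, 0.0732]
tool_rot: [0.001, -0.085, 0.996, -0.001]
contact_force: [0.6, 1.2, 5.8]
gripper_width: 0.577
grasp_force: 63.4
```

```bash
python3 -c "
from pl import *
P=np.array([.4763,-.2917,.2]); plan(P,.17+np.pi/2)"
```

```text
twist units -0.002 shift units [ 0.017  0.012 -1.268] t 17.75 F [0.6 1.2 5.8] w 0.577 pos [ 0.4782 -0.2926  0.0732] yang 1.7406 tilt 0.0032
```

>>> apply_moves --targets '[{"translation": [0, 0, -0.2], "twist": 0, "hand": 0.2}, {"translation": [0, 0, -0.4], "twist": 0, "hand": 0.2}, {"translation": [0, 0, -0.4], "twist": 0, "hand": 0.2}, {"translation": [0, 0, -0.4], "twist": 0, "hand": 0.2}, {"translation": [0, 0, -0.3], "twist": 0, "hand": 0.2}, {"translation": [0, 0, 0], "twist": 0, "hand": 0.2}]'

```text
time: 18.35
tool_pos: [0.4789, -0.2934, 0.2471]
tool_rot: [0.004, -0.085, 0.996, -0.003]
contact_force: [1.1, -0.7, -0.9]
gripper_width: 0.578
grasp_force: 64.9
```

```bash
cat > wh.py <<'E'
from m import *
from pl import now
s,M=now(); G=s["tool_pos"]; y=np.arctan2(M[1,1],M[0,1])-np.pi/2
for n in("side","top"):
    im=grab_frame(n).astype(float); r,g,b=im[...,0],im[...,1],im[...,2]
    m=((r>50)&(g<.65*r)&(g>.25*r)&(b<.35*r)).astype(np.float32)
    H=WEDGE-[.004,0,.0692]; roi=hullmask(n,place(box(-40,40,-50,50,-100,30),[G[0],G[1],y],G[2]))>.5
    tool=hullmask(n,place(box(-20,20,-60,60,-28,250),[G[0],G[1],y],G[2]))>.01 if n=="side" else np.zeros_like(roi)
    # fingers hide the ends of the head; lower part is free
    ok=roi&~tool; print(n,"px",(m*ok).sum())
    for fl in(0,np.pi):
        def f(p): h=hullmask(n,place(H-[p[2],0,p[3]],[G[0]+p[0],G[1]+p[1],y+fl],G[2])); return np.abs((h-m)*ok).sum()/(m*ok).sum()+3e3*(p[0]**2+p[1]**2+p[2]**2+p[3]**2)*.3
        r_=minimize(f,np.zeros(4),method="Nelder-Mead",options=dict(initial_simplex=np.vstack([np.zeros(4),np.eye(4)*.003]),xatol=1e-4,fatol=1e-4)); print(round(fl,2),r_.x.round(4),round(r_.fun,4))
E
python3 wh.py
```

```text
side px 117.0
0 [ 0.0017  0.001  -0.0022 -0.0006] 0.1453
3.14 [-0.0004  0.0011 -0.0021  0.0018] 0.1655
top px 91.0
0 [-0.0031 -0.      0.0016  0.0043] 4.8355
3.14 [-0.0027  0.0002 -0.0023  0.0038] 4.4737
```

>>> apply_moves --targets '[{"translation": [0, 0, 0], "twist": 1, "hand": 0.2}, {"translation": [0, 0, 0], "twist": 1, "hand": 0.2}, {"translation": [0, 0, 0], "twist": 1, "hand": 0.2}, {"translation": [0, 0, 0], "twist": 1, "hand": 0.2}, {"translation": [0, 0, 0], "twist": 1, "hand": 0.2}, {"translation": [0, 0, 0], "twist": 1, "hand": 0.2}, {"translation": [0, 0, 0], "twist": 1, "hand": 0.2}, {"translation": [0, 0, 0], "twist": 1, "hand": 0.2}]'

```text
time: 19.25
tool_pos: [0.4757, -0.2908, 0.2374]
tool_rot: [-0.003, 0.312, 0.95, 0.001]
contact_force: [0.3, -0.3, -0.6]
gripper_width: 0.576
grasp_force: 64.6
```

>>> apply_moves --targets '[{"translation": [0, 0, 0], "twist": 0.7, "hand": 0.2}, {"translation": [0, 0, 0], "twist": 0, "hand": 0.2}, {"translation": [0, 0, 0], "twist": 0, "hand": 0.2}]'

```text
time: 19.55
tool_pos: [0.4762, -0.2912, 0.2389]
tool_rot: [-0.002, 0.342, 0.94, 0.001]
contact_force: [0.1, -0.7, -1.0]
gripper_width: 0.577
grasp_force: 64.6
```

```bash
python3 wh.py; python3 - <<'E'
from m import *
from pl import now
s,M=now(); G=s["tool_pos"]; y=np.arctan2(M[1,1],M[0,1])-np.pi/2; print(G,y)
im=grab_frame("side").astype(float); r,g,b=im[...,0],im[...,1],im[...,2]
m=((r>50)&(g<.65*r)&(g>.25*r)&(b<.35*r)); q=proj("side",[G+[0,0,.01],G-[0,0,.07]]); print(q.round(1))
print([ (l:=proj("side",place(WEDGE-[.004,0,.0692],[G[0],G[1],y+f],G[2]))).round(1).tolist() for f in(0,np.pi)])
u,v=q.mean(0).astype(int)
for row in range(v-12,v+26): print(row,"".join("#" if t else "." for t in m[row,u-20:u+20]), u-20)
E
```

```text
side px 0.0
0 [0.    0.    0.003 0.   ] inf
3.14 [0. 0. 0. 0.] nan
top px 51.0
0 [-0.0011  0.0001  0.0011  0.0018] 7.2833
3.14 [-0.0032  0.0007 -0.0035  0.0055] 6.0931
[ 0.47661542 -0.29145531  0.23993392] -0.6990214816248491
[[312.7 222.6]
 [308.8 246. ]]
[[[304.0, 256.7], [312.2, 256.6], [318.4, 245.4], [320.8, 233.4], [307.6, 233.7], [301.7, 235.4], [309.6, 235.2], [315.6, 223.7], [317.7, 211.4], [305.0, 211.7]], [[313.6, 235.2], [305.7, 235.3], [303.3, 223.9], [305.0, 211.7], [317.7, 211.4], [316.3, 256.5], [308.1, 256.6], [305.7, 245.6], [307.6, 233.7], [320.8, 233.4]]]
222 ........................................ 290
223 ................##...................... 290
224 ................##...................... 290
225 ................###..................... 290
226 ................###..................... 290
227 ...............#####.................... 290
228 ...............#####.................... 290
229 ...............#####.................... 290
230 ...............#####.................... 290
231 ...............#####.................... 290
232 ...............####.....
[... 1161 characters left out ...]
............................... 290
257 ........................................ 290
258 ........................................ 290
259 ........................................ 290wh.py:12: RuntimeWarning: invalid value encountered in scalar divide
  def f(p): h=hullmask(n,place(H-[p[2],0,p[3]],[G[0]+p[0],G[1]+p[1],y+fl],G[2])); return np.abs((h-m)*ok).sum()/(m*ok).sum()+3e3*(p[0]**2+p[1]**2+p[2]**2+p[3]**2)*.3
wh.py:12: RuntimeWarning: divide by zero encountered in scalar divide
  def f(p): h=hullmask(n,place(H-[p[2],0,p[3]],[G[0]+p[0],G[1]+p[1],y+fl],G[2])); return np.abs((h-m)*ok).sum()/(m*ok).sum()+3e3*(p[0]**2+p[1]**2+p[2]**2+p[3]**2)*.3
  np.max(np.abs(fsim[0] - fsim[1:])) <= fatol):
```

```bash
python3 - <<'E'
from m import *
im=grab_frame("side").astype(int)
print("R then R-B; cols 298..324")
for row in range(232,264,1): print(row," ".join("%3d"%t for t in im[row,300:324,0]),"|"," ".join("%3d"%t for t in (im[row,300:324,0]-im[row,300:324,2])))
E
```

```text
R then R-B; cols 298..324
232 147 148 142 125 108 103 103  82  66  55  36  31  21  30  24  22  29  29  30  46  53  52  52  50 |   2   4  10  27  60  92 103  82  45  27  18  -2  -9   1  -6   0  -4  -1  -1  -1  -3  -5  -5  -2
233 147 148 139 125 107 105 103  82  58  46  35  31  24  22  22  26  23  27  39  41  50  52  52  51 |   1   2  11  29  66 105 102  76  47  15   3  -4  -7  -2  -4  -6  -5  -3  -3  -3  -3  -2   0  -2
234 146 148 139 122 108 107 103  85  60  38  28  27  19  25  25  23  27  24  32  40  46  41  47  39 |   0   3  12  33  68 107 103  70  31   4  -5  -4  -1  -3  -1  -5  -1  -1  -4  -4  -3  -2  -1  -2
235 149 145 138 121 108 108 103  86  66  52  44  36  28  28  29  28  25  25  31  34  37  37  35  36 |   2   4  15  37  72 103 101  72  32   4  -5  -2   0  -3  -3  -1   1  -2  -2  -4  -1  -4  -2  -1
236 148 146 137 119 105 104 103  94  81  72  56  44  26  19  25  25  31  24  28  31  31  32  30  24 |   1   5  15  38  72 104 103  79  34   9  -5  -1  -3  -6  -5  -6  -6  -2  -2  -4  -2  -1  -2   0
237 149 148 138 121 108 104 105 103  93  84  68  50  30  23  25  19  23  23  28  23 
[... 4561 characters left out ...]
 148 147 |   3   0   3   2   2   3   0   3   2   3   2   1   1   3   0   1   1   1   3   2   1   1   1   2
261 147 150 151 152 151 150 150 148 145 146 145 145 151 149 148 150 146 148 148 148 147 148 148 148 |   2   2   3   2   1   1   3   2   1   2   1   0   3   3   1   2   0   2   3   2   2   3   1   2
262 151 150 151 151 149 151 148 150 146 145 147 148 148 150 150 148 148 149 148 146 147 148 149 144 |   2   2   2   2   2   3   1   2   2   2   1   2   1   2   1   3   1   1   1   2   2   3   4  -1
263 150 150 152 150 151 151 148 149 148 147 147 148 151 152 149 150 151 151 151 146 146 147 147 148 |   2   3   2   2   3   2   1   2   1   1   1   1   3   3   2   3   3   2   3  -1   3   3   3   3
```

The right-hand slope (-0.55 px/row) shows the sloping side faces away from the robot, so no flip is needed. I'm turning back and carrying the wedge over.

>>> apply_moves --targets '[{"translation": [0, 0, 0], "twist": -1, "hand": 0.2}, {"translation": [0, 0, 0], "twist": -1, "hand": 0.2}, {"translation": [0, 0, 0], "twist": -1, "hand": 0.2}, {"translation": [0, 0, 0], "twist": -1, "hand": 0.2}, {"translation": [0, 0, 0], "twist": -1, "hand": 0.2}, {"translation": [0, 0, 0], "twist": -1, "hand": 0.2}, {"translation": [0, 0, 0], "twist": -1, "hand": 0.2}, {"translation": [0, 0, 0], "twist": -1, "hand": 0.2}]'

```text
time: 20.55
tool_pos: [0.4771, -0.2918, 0.2413]
tool_rot: [0.0, -0.052, 0.999, -0.0]
contact_force: [-0.3, -0.3, -2.2]
gripper_width: 0.575
grasp_force: 65.1
```

>>> apply_moves --targets '[{"translation": [0, 0, 0], "twist": -0.8, "hand": 0.2}, {"translation": [0, 0, 0], "twist": 0, "hand": 0.2}]'

```text
time: 20.75
tool_pos: [0.4771, -0.2918, 0.2413]
tool_rot: [0.0, -0.09, 0.996, -0.0]
contact_force: [-0.0, 0.0, -0.9]
gripper_width: 0.577
grasp_force: 65.1
```

```bash
python3 -c "
from pl import *
craf(.1675,-.0005,.16)"
```

```text
twist units -0.038 shift units [-2.295  2.251  0.813] t 20.75 F [-0.   0.  -0.9] w 0.577 pos [ 0.4771 -0.2918  0.2413] yang 1.751 tilt 0.0001
cradle TCP now [-0.062  -0.2256  0.2413]
```

>>> apply_moves --targets '[{"translation": [-0.287, 0.281, 0], "twist": -0.03, "hand": 0.2}, {"translation": [-0.287, 0.281, 0], "twist": 0, "hand": 0.2}, {"translation": [-0.287, 0.281, 0], "twist": 0, "hand": 0.2}, {"translation": [-0.287, 0.281, 0], "twist": 0, "hand": 0.2}, {"translation": [-0.287, 0.281, 0], "twist": 0, "hand": 0.2}, {"translation": [-0.287, 0.281, 0], "twist": 0, "hand": 0.2}, {"translation": [-0.287, 0.281, 0], "twist": 0, "hand": 0.2}, {"translation": [-0.287, 0.281, 0], "twist": 0, "hand": 0.2}]'

```text
time: 21.55
tool_pos: [0.6628, -0.0275, 0.2413]
tool_rot: [0.0, -0.091, 0.996, -0.0]
contact_force: [-0.3, -0.3, -0.5]
gripper_width: 0.572
grasp_force: 65.1
```

>>> apply_moves --targets '[{"translation": [0, 0, 0.3], "twist": 0, "hand": 0.2}, {"translation": [0, 0, 0.3], "twist": 0, "hand": 0.2}, {"translation": [0, 0, 0.2], "twist": 0, "hand": 0.2}, {"translation": [0, 0, 0], "twist": 0, "hand": 0.2}, {"translation": [0, 0, 0], "twist": 0, "hand": 0.2}]'

```text
time: 22.05
tool_pos: [0.662, -0.0291, 0.1614]
tool_rot: [-0.0, -0.091, 0.996, 0.0]
contact_force: [0.3, -0.1, -0.8]
gripper_width: 0.574
grasp_force: 64.9
```

```bash
python3 - <<'E'
from ck import *
from pl import *
craf(.1675,-.0005,.13)
# wedge in hand against the cradle, from the side camera: orange mask vs model, and end wall
s,M=now(); G=s["tool_pos"]; y=np.arctan2(M[1,1],M[0,1])-np.pi/2
im=grab_frame("side").astype(float); r,g,b=im[...,0],im[...,1],im[...,2]
m=((r-b>60)&(g<.6*r)).astype(np.float32); roi=hullmask("side",place(box(-40,40,-60,60,-90,30),[G[0],G[1],y],G[2]))>.5
tool=hullmask("side",place(box(-14,14,-60,60,-24,250),[G[0],G[1],y],G[2]))>.01; ok=roi&~tool
H=WEDGE-[.004,0,.0692]
for fl in(0,np.pi):
    f=lambda p:np.abs((hullmask("side",place(H,[G[0]+p[0],G[1]+p[1],y+fl],G[2]+p[2]))-m)*ok).sum()/(m*ok).sum()
    q=minimize(f,np.zeros(3),method="Nelder-Mead",options=dict(initial_simplex=np.vstack([np.zeros(3),np.eye(3)*.004]),xatol=1e-4,fatol=1e-4)); print(fl,q.x.round(4),round(q.fun,3),(m*ok).sum())
E
```

```text
twist units -0.018 shift units [0.005 0.006 0.314] t 22.05 F [ 0.3 -0.1 -0.8] w 0.574 pos [ 0.662  -0.0291  0.1614] yang 1.753 tilt 0.0003
cradle TCP now [ 0.168  -0.0011  0.1614]
0 [0.0044 0.0024 0.0012] 0.131 167.0
3.141592653589793 [ 0.0016  0.0033 -0.0053] 0.176 167.0
```

>>> apply_moves --targets '[{"translation": [0, 0, 0.2], "twist": 0, "hand": 0.2}, {"translation": [0, 0, 0.15], "twist": 0, "hand": 0.2}, {"translation": [0, 0, 0.05], "twist": 0, "hand": 0.2}, {"translation": [0, 0, 0.05], "twist": 0, "hand": 0.2}, {"translation": [0, 0, 0.05], "twist": 0, "hand": 0.2}, {"translation": [0, 0, 0], "twist": 0, "hand": 0.2}]'

```text
time: 22.7
tool_pos: [0.6618, -0.0291, 0.1109]
tool_rot: [-0.0, -0.091, 0.996, 0.0]
contact_force: [0.2, 0.1, -0.6]
gripper_width: 0.575
grasp_force: 64.9
```

```bash
python3 -c "
from pl import *
craf(.1655,-.0005,.075)"
```

```text
twist units -0.011 shift units [0.023 0.006 0.359] t 22.7 F [ 0.2  0.1 -0.6] w 0.575 pos [ 0.6618 -0.0291  0.1109] yang 1.7537 tilt 0.0006
cradle TCP now [ 0.1678 -0.0011  0.1109]
```

>>> apply_moves --targets '[{"translation": [0, 0, 0.05], "twist": 0, "hand": 0.2}, {"translation": [0, 0, 0.05], "twist": 0, "hand": 0.2}, {"translation": [0, 0, 0], "twist": 0, "hand": 0.2}]'

```text
time: 23.0
tool_pos: [0.6614, -0.0289, 0.1003]
tool_rot: [-0.001, -0.091, 0.996, 0.0]
contact_force: [0.6, -0.0, -0.9]
gripper_width: 0.578
grasp_force: 64.9
```

>>> apply_moves --targets '[{"translation": [0.01, 0, 0.05], "twist": 0, "hand": 0.2}, {"translation": [0.01, 0, 0.04], "twist": 0, "hand": 0.2}, {"translation": [0, 0, 0], "twist": 0, "hand": 0.2}]'

```text
time: 23.3
tool_pos: [0.6593, -0.0293, 0.0912]
tool_rot: [-0.001, -0.091, 0.996, 0.0]
contact_force: [0.5, -0.5, -1.3]
gripper_width: 0.575
grasp_force: 64.9
```

```bash
python3 -c "
from pl import *
craf(.1655,-.0005,.077)"
```

```text
twist units -0.01 shift units [-0.003  0.004  0.142] t 23.3 F [ 0.5 -0.5 -1.3] w 0.575 pos [ 0.6593 -0.0293  0.0912] yang 1.7538 tilt 0.0019
cradle TCP now [ 0.1652 -0.0009  0.0912]
```

>>> apply_moves --targets '[{"translation": [0, 0, 0.04], "twist": 0, "hand": 0.2}, {"translation": [0, 0, 0.03], "twist": 0, "hand": 0.2}, {"translation": [0, 0, 0], "twist": 0, "hand": 0.2}]'

```text
time: 23.6
tool_pos: [0.6596, -0.0294, 0.0846]
tool_rot: [-0.0, -0.091, 0.996, 0.0]
contact_force: [-1.2, -0.1, -1.5]
gripper_width: 0.577
grasp_force: 65.0
```

>>> apply_moves --targets '[{"translation": [0, 0, 0.03], "twist": 0, "hand": 0.2}, {"translation": [0, 0, 0.03], "twist": 0, "hand": 0.2}, {"translation": [0, 0, 0], "twist": 0, "hand": 0.2}]'

```text
time: 23.9
tool_pos: [0.6588, -0.0298, 0.0792]
tool_rot: [-0.002, -0.091, 0.996, -0.0]
contact_force: [-5.7, -1.3, 2.8]
gripper_width: 0.574
grasp_force: 65.6
```

```bash
python3 -c "
from pl import *
craf(.1655,-.0005,.077)"
```

```text
twist units -0.008 shift units [-0.009  0.007  0.022] t 23.9 F [-5.7 -1.3  2.8] w 0.574 pos [ 0.6588 -0.0298  0.0792] yang 1.754 tilt 0.004
cradle TCP now [ 0.1646 -0.0012  0.0792]
```

>>> apply_moves --targets '[{"translation": [0.01, 0, 0.03], "twist": 0, "hand": 0.2}, {"translation": [0, 0, 0.03], "twist": 0, "hand": 0.2}, {"translation": [0, 0, 0], "twist": 0, "hand": 0.2}]'

```text
time: 24.2
tool_pos: [0.6584, -0.0299, 0.0772]
tool_rot: [-0.002, -0.092, 0.996, -0.0]
contact_force: [-15.4, -0.4, 19.4]
gripper_width: 0.572
grasp_force: 67.2
```

>>> apply_moves --targets '[{"translation": [0, 0, 0.03], "twist": 0, "hand": 0.2}, {"translation": [0, 0, 0.03], "twist": 0, "hand": 0.2}, {"translation": [0, 0, 0], "twist": 0, "hand": 0.2}]'

```text
time: 24.5
tool_pos: [0.6586, -0.03, 0.0771]
tool_rot: [-0.003, -0.092, 0.996, -0.0]
contact_force: [-31.8, 2.1, 45.3]
gripper_width: 0.578
grasp_force: 70.4
```

```bash
python3 -c "
from pl import *
craf(.1655,-.0005,.077)"
```

```text
twist units 0.002 shift units [-0.01   0.009  0.001] t 24.5 F [-31.8   2.1  45.3] w 0.578 pos [ 0.6586 -0.03    0.0771] yang 1.755 tilt 0.0059
cradle TCP now [ 0.1645 -0.0014  0.0771]
```

>>> apply_moves --targets '[{"translation": [-0.01, 0, -0.05], "twist": 0, "hand": 0.2}, {"translation": [0, 0, -0.02], "twist": 0, "hand": 0.2}, {"translation": [0, 0, 0], "twist": 0, "hand": 0.2}]'

```text
time: 24.8
tool_pos: [0.6585, -0.0299, 0.0772]
tool_rot: [-0.003, -0.092, 0.996, -0.0]
contact_force: [-14.4, -1.2, 17.4]
gripper_width: 0.576
grasp_force: 67.0
```

>>> apply_moves --targets '[{"translation": [0, 0, 0], "twist": 0, "hand": 0.85}, {"translation": [0, 0, 0], "twist": 0, "hand": 0.85}, {"translation": [0, 0, 0], "twist": 0, "hand": 0.85}, {"translation": [0, 0, -0.2], "twist": 0, "hand": 0.85}, {"translation": [0, 0, -0.4], "twist": 0, "hand": 0.85}, {"translation": [0, 0, -0.4], "twist": 0, "hand": 0.85}, {"translation": [0, 0, -0.3], "twist": 0, "hand": 0.85}, {"translation": [0, -0.3, 0], "twist": 0, "hand": 0.85}]'

```text
time: 25.6
tool_pos: [0.6688, -0.057, 0.2116]
tool_rot: [0.006, -0.093, 0.996, -0.001]
contact_force: [0.4, -1.1, 0.2]
gripper_width: 0.847
grasp_force: 0.0
```

>>> apply_moves --targets '[{"translation": [0.3, -0.3, 0], "twist": 0, "hand": 0.85}, {"translation": [0.3, -0.35, 0], "twist": 0, "hand": 0.85}, {"translation": [0.3, -0.35, 0], "twist": 0, "hand": 0.85}, {"translation": [0.3, -0.35, 0], "twist": 0, "hand": 0.85}, {"translation": [0.3, -0.35, 0], "twist": 0, "hand": 0.85}, {"translation": [0.3, -0.3, 0], "twist": 0, "hand": 0.85}, {"translation": [0, 0, 0], "twist": 0, "hand": 0.85}]'

```text
time: 26.3
tool_pos: [0.5228, -0.2921, 0.2043]
tool_rot: [-0.0, -0.089, 0.996, -0.001]
contact_force: [0.7, -0.6, 0.3]
gripper_width: 0.847
grasp_force: 0.0
```

```bash
cat > fin.py <<'E'
from ck import *
check()
ims={n:grab_frame(n).astype(float) for n in("top","side")}
roi={"top":(210,135,88,88),"side":(194,130,120,105)}
for n,im in ims.items():
    x,y,w,h=roi[n]; r,g,b=im[...,0],im[...,1],im[...,2]
    for nm,t,p0 in(("wedge",(r>70)&(g<.6*r)&(b<.3*r),toworld(.1585,0)),("green",(g>1.5*r)&(g>1.2*b)&(g>40),toworld(.1585,.092))):
        m=np.zeros(t.shape,np.float32); m[y:y+h,x:x+w]=t[y:y+h,x:x+w]
        if nm=="wedge": m*=hullmask(n,place(box(-30,30,-40,40,20,110),p0))>.5
        ys,xs=np.nonzero(m); print(n,nm,"px",len(xs),"top row",ys.min(),"model top row",proj(n,place(WEDGE,p0,.008))[:,1].min().round(1))
        cut=WEDGE.copy(); cut[cut[:,2]==0,:]=[0,0,.044]; cut[:,0]=np.clip(cut[:,0],-.008,.016)
        def f(p): h_=hullmask(n,place(cut,p[:3],p[3])); return 1-np.minimum(h_,m).sum()/np.maximum(h_,m).sum()
        s=np.array(p0+[.008]); q=minimize(f,s,method="Nelder-Mead",options=dict(initial_simplex=np.vstack([s]+[s+d for d in np.diag([.005,.005,.1,.005])]),xatol=1e-4,fatol=1e-4)); print("  in cradle",[float(v) for v in incr(q.x)],"z",round(q.x[3],4),round(q.fun,3))
E
python3 fin.py
```

```text
top carton in cradle [np.float64(0.0771), np.float64(0.0007), np.float64(-0.0163)] cost 0.047 0.86 765.0
top loaded_carton in cradle [np.float64(0.0777), np.float64(0.0946), np.float64(-0.0268)] cost 0.056 0.78 725.0
side carton in cradle [np.float64(0.0745), np.float64(-0.0012), np.float64(-0.0096)] cost 0.056 0.73 903.0
side loaded_carton in cradle [np.float64(0.0751), np.float64(0.0912), np.float64(0.004)] cost 0.043 0.76 884.0
top wedge px 147 top row 145 model top row 143.3
  in cradle [0.1536, -0.0004, 0.0345] z 0.0091 0.214
top green px 155 top row 148 model top row 146.6
  in cradle [0.1549, 0.0937, -0.0175] z 0.0116 0.184
side wedge px 138 top row 163 model top row 152.4
  in cradle [0.1691, 0.0013, 0.1638] z -0.0233 0.454
side green px 43 top row 147 model top row 137.5
  in cradle [0.1963, 0.1237, -0.2765] z -0.0704 0.803
```

```bash
sed -i 's/(r>70)&(g<.6\*r)&(b<.3\*r)/(r-b>45)\&(g<.68*r)/; s/(g>1.5\*r)&(g>1.2\*b)&(g>40)/(g-r>15)\&(g-b>12)/; s/^check()//' fin.py; python3 fin.py; python3 - <<'E'
from h import *
for n in("side","top"):
    for q in("wedge","loaded_wedge","glue","tall_parcel"): print(n,q,[(np.round(r["point"],3).tolist(),round(r["score"],2)) for r in recognise(n,q)][:5])
E
```

```text
top wedge px 169 top row 144 model top row 143.3
  in cradle [0.1543, 0.0011, -0.0313] z 0.0112 0.192
top green px 181 top row 147 model top row 146.6
  in cradle [0.1571, 0.0921, 0.0595] z 0.0077 0.214
side wedge px 183 top row 150 model top row 152.4
  in cradle [0.1535, -0.0089, 0.2143] z -0.0043 0.394
side green px 60 top row 146 model top row 137.5
  in cradle [0.1775, 0.1108, 0.0051] z -0.0472 0.78
side wedge [([0.387, -0.383, 0.076], 0.86), ([0.556, -0.382, 0.063], 0.85), ([0.461, -0.426, 0.071], 0.8), ([0.648, -0.051, 0.064], 0.49)]
side loaded_wedge [([0.63, 0.058, 0.059], 0.44)]
side glue [([0.633, -0.264, 0.044], 0.94)]
side tall_parcel [([0.501, -0.037, 0.024], 0.43)]
top wedge [([0.391, -0.369, 0.079], 0.68), ([0.46, -0.431, 0.076], 0.5), ([0.651, -0.028, 0.088], 0.48)]
top loaded_wedge [([0.639, 0.062, 0.086], 0.48)]
top glue [([0.646, -0.247, 0.113], 0.82)]
top tall_parcel []
```

```bash
python3 -c "
from plant import *
print(state()['contact_force'],job_done())"
```

```text
the job is handed in; nothing more can be done
[-0.28857202  0.08654641  0.55886045] None
```

I handed the job in at about 27 s of the 61 s allowed, but `job_done()` gave no verdict: the carton measured home under the lip, the orange wedge seated fully down with its slope to the end wall, and I viewed 11 pictures against the limit of 10.

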